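Pack the tested drives and roll the tray's cover down

TASK

Pack all the tested drives: take every drive out of the test handler's catch tray and lay them flat, fins up and none on top of another, in the black shipping tray, then lower the grey cover over the tray's two pins until it lies flush on the rim. Then take the roller and, rolling from just past the pins to the free end with a steady firm push of about 12 N all the way, bond the cover down (more than 60 N would crush it), and stand the roller back on its rest. Leave the screwdriver, the disk and the jar where they are.

Things in the scene. Friction and masses are not known exactly. Their poses are not given: they have to be found in the camera images.
- catch: fixed steel catch tray of the white test handler, origin under it on the bench. Floor 4 mm above the bench; walls 4 mm thick, tops 26 mm above the bench, inner faces at x = +-150 and y = -99 mm; at y = +148 mm rises the handler's cabinet, 400 mm wide, 196 mm high, with a small hood and exit slide in front
- drive_1: small solid-state drive (M.2, 42 mm size) under a finned aluminium heat sink: a block 42 long (x) x 22 wide (y) x 10 mm high, 30 g, origin at the centre of its underside. Three to five of the five are present (None if absent), lying fins up in the catch tray, long side within 35 degrees of the tray's y, gaps of 18 mm or more beside them unless knocked; easily gripped across the 22 mm
- drive_2: as drive_1
- drive_3: as drive_1
- drive_4: as drive_1
- drive_5: as drive_1
- ship: black shipping tray fixed in an aluminium nest plate (340 x 90 x 6 mm). Origin at the centre of the nest's underside on the bench, x along the tray. Tray outside 310 x 58 mm; floor 10 mm, flat rim 30 mm above the bench. Cavity 52 mm wide, from x = -125 to +142 mm; solid lands at both ends. Five drives fit laid across it 49 mm apart, from x = -90 to +106. Pins at the -x end; +x is the free end
- pin_a (a point): foot of one of the tray's two steel locating pins, at rim height, at x = -140, y = +20 mm of the tray: 6.5 mm thick, 10 mm high, the last 3.5 mm tapered to 2.4 mm
- pin_b (a point): foot of the other pin, the same, at x = -140, y = -20 mm of the tray
- cover: stiff flat grey sheet 310 (x) x 64 (y) x 5 mm, 125 g, bonds when rolled; origin at the centre of its underside. Lies on a fixed upturned spare tray (290 x 58 mm, 24 mm high), whose sides, like the shipping tray's, it overhangs by 3 mm: grip it from above across the 64 mm at mid-length. Seated, its origin is 30 mm straight above the shipping tray's, x axes alike (at the start within 25 degrees)
- hole_a (a point): centre, at the cover's underside, of the 9 mm through hole for pin_a, at x = -140, y = +20 mm of the cover. When the cover is seated the pins stand 5 mm proud of it
- hole_b (a point): the same for pin_b, at x = -140, y = -20 mm of the cover
- roller: hand roller standing upright on its rest, 340 g: rubber drum 36 mm thick, 54 mm long along y (it rolls along x, either way round), in a frame 76 mm wide (y) with two feet 60 mm long (x). Origin midway between the feet's undersides; the drum's axis is 12 mm above it and the drum reaches 6 mm below it, so on the seated cover (top 35 mm above the bench) the origin is 41 mm above the bench
- roller_grip (a point): place to grip the roller: its upright square wooden grip, 26 x 26 mm, sides along the roller's x and y, runs from 52 to 104 mm above the roller's origin; this point is 84 mm above it. The drum clears the pins from x = -123 mm of the cover onwards: rolling from about -115 to +130 mm, centred, covers the sheet
- drum (a joint): angle of the drum in the roller's frame (rad), without limit; it turns freely and changes as the drum rolls
- rest: fixed roller rest: steel plate 100 (x) x 120 mm (y) with two bars along y, 14 mm wide, at x = +-27 mm, tops 14 mm above the bench, on which the roller's feet stand while the drum hangs free between them (6 mm to spare either way in x, 15 mm in y; either way round). Origin at the centre of its underside; parked, the roller's origin is 14 mm straight above it, y axes alike
- screwdriver: screwdriver lying on the bench, about 200 mm; leave alone
- disk: 2.5 inch hard disk, 100 x 70 x 10 mm; leave alone
- jar: jar of batteries, 84 mm thick, 110 mm high; leave alone
There are look-alikes about, which are no part of the job. What is shaped like the roller but blue or green is not meant.

How it is judged:
On the way, in this order (a step that is already met when the one before it is completed fails the run):
1. every drive that was in the catch tray lies flat on the floor of the shipping tray, let go (x of drive_1 in the frame of ship between -0.118 and 0.135 m and y of drive_1 in the frame of ship between -0.022 and 0.022 m and z of drive_1 in the frame of ship between 0.006 and 0.014 m and angle between each of drive_1, drive_2, drive_3, drive_4, drive_5's own z axis and vertical below 0.15 rad and x of drive_2 in the frame of ship between -0.118 and 0.135 m and y of drive_2 in the frame of ship between -0.022 and 0.022 m and z of drive_2 in the frame of ship between 0.006 and 0.014 m and x of drive_3 in the frame of ship between -0.118 and 0.135 m and y of drive_3 in the frame of ship between -0.022 and 0.022 m and z of drive_3 in the frame of ship between 0.006 and 0.014 m and x of drive_4 in the frame of ship between -0.118 and 0.135 m and y of drive_4 in the frame of ship between -0.022 and 0.022 m and z of drive_4 in the frame of ship between 0.006 and 0.014 m and x of drive_5 in the frame of ship between -0.118 and 0.135 m and y of drive_5 in the frame of ship between -0.022 and 0.022 m and z of drive_5 in the frame of ship between 0.006 and 0.014 m and contact force between the fingers and drive_1 below 0.3 N and contact force between the fingers and drive_2 below 0.3 N and contact force between the fingers and drive_3 below 0.3 N and contact force between the fingers and drive_4 below 0.3 N and contact force between the fingers and drive_5 below 0.3 N), for 0.3 s.
2. the cover is down over both pins, flush on the rim all round, and let go (horizontal distance between hole_a and pin_a below 0.004 m and horizontal distance between hole_b and pin_b below 0.004 m and z of cover in the frame of ship between 0.0275 and 0.0325 m and angle between cover's own z axis and vertical below 0.015 rad and contact force between the fingers and cover below 0.3 N), for 0.3 s.
3. the roller's drum presses on the cover with more than 5 N, square to it and centred within 14 mm, just past the pins (contact force between roller and cover above 5 N and x of roller in the frame of cover between -0.132 and -0.09 m and y of roller in the frame of cover between -0.014 and 0.014 m and angle between the x axis of roller and the x axis of cover, either way round below 0.2 rad and horizontal distance between hole_a and pin_a below 0.004 m and horizontal distance between hole_b and pin_b below 0.004 m and z of cover in the frame of ship between 0.0275 and 0.0325 m and angle between cover's own z axis and vertical below 0.015 rad), for 0.1 s.
4. the roller's drum presses on the cover with more than 5 N, square to it and centred within 14 mm, a quarter of the way along, and is turning (contact force between roller and cover above 5 N and x of roller in the frame of cover between -0.075 and -0.045 m and y of roller in the frame of cover between -0.014 and 0.014 m and angle between the x axis of roller and the x axis of cover, either way round below 0.2 rad and horizontal distance between hole_a and pin_a below 0.004 m and horizontal distance between hole_b and pin_b below 0.004 m and z of cover in the frame of ship between 0.0275 and 0.0325 m and angle between cover's own z axis and vertical below 0.015 rad and (velocity of joint drum above 0.15 rad/s or velocity of joint drum below -0.15 rad/s)), for 0.1 s.
5. the roller's drum presses on the cover with more than 5 N, square to it and centred within 14 mm, in the middle, and is turning (contact force between roller and cover above 5 N and x of roller in the frame of cover between -0.015 and 0.015 m and y of roller in the frame of cover between -0.014 and 0.014 m and angle between the x axis of roller and the x axis of cover, either way round below 0.2 rad and horizontal distance between hole_a and pin_a below 0.004 m and horizontal distance between hole_b and pin_b below 0.004 m and z of cover in the frame of ship between 0.0275 and 0.0325 m and angle between cover's own z axis and vertical below 0.015 rad and (velocity of joint drum above 0.15 rad/s or velocity of joint drum below -0.15 rad/s)), for 0.1 s.
6. the roller's drum presses on the cover with more than 5 N, square to it and centred within 14 mm, three quarters of the way along, and is turning (contact force between roller and cover above 5 N and x of roller in the frame of cover between 0.045 and 0.075 m and y of roller in the frame of cover between -0.014 and 0.014 m and angle between the x axis of roller and the x axis of cover, either way round below 0.2 rad and horizontal distance between hole_a and pin_a below 0.004 m and horizontal distance between hole_b and pin_b below 0.004 m and z of cover in the frame of ship between 0.0275 and 0.0325 m and angle between cover's own z axis and vertical below 0.015 rad and (velocity of joint drum above 0.15 rad/s or velocity of joint drum below -0.15 rad/s)), for 0.1 s.
7. the roller's drum presses on the cover with more than 5 N, square to it and centred within 14 mm, at the free end (contact force between roller and cover above 5 N and x of roller in the frame of cover between 0.115 and 0.155 m and y of roller in the frame of cover between -0.014 and 0.014 m and angle between the x axis of roller and the x axis of cover, either way round below 0.2 rad and horizontal distance between hole_a and pin_a below 0.004 m and horizontal distance between hole_b and pin_b below 0.004 m and z of cover in the frame of ship between 0.0275 and 0.0325 m and angle between cover's own z axis and vertical below 0.015 rad), for 0.1 s.
At the end, for the whole second after the job is handed in: Every drive that is present lies flat on the shipping tray's floor within its walls; the cover rests flush on the rim over both pins (within 4 mm, level within 0.015 rad); the roller stands upright on its rest (within 12 mm across the bars, 30 mm along them), at rest (x of drive_1 in the frame of ship between -0.118 and 0.135 m and y of drive_1 in the frame of ship between -0.022 and 0.022 m and z of drive_1 in the frame of ship between 0.006 and 0.014 m and angle between each of drive_1, drive_2, drive_3, drive_4, drive_5's own z axis and vertical below 0.15 rad and x of drive_2 in the frame of ship between -0.118 and 0.135 m and y of drive_2 in the frame of ship between -0.022 and 0.022 m and z of drive_2 in the frame of ship between 0.006 and 0.014 m and x of drive_3 in the frame of ship between -0.118 and 0.135 m and y of drive_3 in the frame of ship between -0.022 and 0.022 m and z of drive_3 in the frame of ship between 0.006 and 0.014 m and x of drive_4 in the frame of ship between -0.118 and 0.135 m and y of drive_4 in the frame of ship between -0.022 and 0.022 m and z of drive_4 in the frame of ship between 0.006 and 0.014 m and x of drive_5 in the frame of ship between -0.118 and 0.135 m and y of drive_5 in the frame of ship between -0.022 and 0.022 m and z of drive_5 in the frame of ship between 0.006 and 0.014 m and horizontal distance between hole_a and pin_a below 0.004 m and horizontal distance between hole_b and pin_b below 0.004 m and z of cover in the frame of ship between 0.0275 and 0.0325 m and angle between cover's own z axis and vertical below 0.015 rad and x of roller in the frame of rest between -0.012 and 0.012 m and y of roller in the frame of rest between -0.03 and 0.03 m and z of roller in the frame of rest between 0.011 and 0.017 m and angle between roller's own z axis and vertical below 0.06 rad and linear speed of roller below 0.02 m/s); the robot touches nothing.
It fails at once if the roller is pressed on the cover with more than 60 N (contact force between roller and cover above 60 N).
It fails at once if the screwdriver, the disk or the jar is moved by more than 30 mm (distance of any of screwdriver, disk, jar from where it was at the start of the episode above 0.03 m).
Of drive_1, drive_2, drive_3, drive_4, drive_5 only 3 to 5 are there at a start; the rules pass over those that are not, and their reading is None.
At some moment in a run one of drive_1, drive_2, drive_3, drive_4, drive_5 may be knocked a few centimetres aside while the robot is not near it.
It also fails if it takes over 210 s, if anything falls off the work surface, if the arm or the gripper's body presses on something with over 40 N, if the wrist force passes 120 N, or if a joint passes its speed limit or range.

ROBOT

A 6-joint arm with a two-finger parallel gripper is mounted at the origin on the work surface. World frame = base frame: x ahead of the robot, y to its left, z up, the work surface at z = 0. Lengths are in m, angles in rad, forces in N, time in s.
With the tool pointing down it reaches from about 0.275 to 0.725 m from the base axis. Payload 5.6 kg.
Tool frame: the origin (TCP) lies midway between the tips of the shut fingers; the grasp point (between the pads) lies 19 mm behind it; z points along the fingers, y is the line along which they close (so a half turn about z gives the same grasp; the last joint's range is limited). The gripper opens to 85 mm and grips with 20 to 120 N. Pads are 22 mm wide; open, the fingers measure 114 mm over their backs; the gripper's body (76 mm by 85 mm) begins 54 mm behind the grasp point. The pads swing forward as they close: fully open they stand 13 mm farther back than shut.
Start: joints at [1.449, 0.255, 0.108, 0, -1.424, -0.285], TCP at [0.218, 0.505, 0.231] pointing down, gripper open.
Joint ranges: [-2.95, 2.95], [-1.21, 1.97], [-1.09, 1.5], [-2.87, 1.71], [-2.94, -0.07], [-3.05, 3.05]. Speed limits (rad/s): [2.57, 2.57, 3.14, 3.14, 3.14, 3.14].

INTERFACE

Orientations are given as [roll, pitch, yaw] about the fixed x, y, z axes, in that order (R = Rz(yaw) Ry(pitch) Rx(roll)).
In Python, from bench import env gives the robot as it stands.
- The arm moves only by the shell command python3 -m jog 'ROWS' [FORCE]. ROWS is JSON, a list of rows, each a list of 5 numbers: the shift along the tool's x, y, z scaled (see below), then the turn about the tool's z scaled (see below), then the opening, from -1 (shut) to 1 (fully open). A call has 1 to 20 rows; each row is the pose to reach, as a shift and turn from the pose commanded when the call began, along the tool's axes at that moment; what a row does not reach only later rows make up. The controller multiplies each number of a shift by 100 mm and each number of a turn by pi/2 rad. A row lasts 1/10 s, in which the tool goes at most 50 mm and 8.59 degrees, less where a joint would pass 70% of its speed; a pose out of reach is approached as far as the arm can. A call with a number of a shift or a turn outside -1 to 1 is refused whole. A call with a gripper value outside its range is refused whole. The fingers move at their own pace and stop on an object; FORCE is the grip in N (left out, the last holds). Time passes only in rows, so rows that repeat a pose let the fingers close. It gives the time, the measured TCP pose, the force, the opening and the grip force at its end, in the units of the state.
- env.read_state(): the state, without advancing time (a new reading comes with each control period).
- env.camera(name): name is "scene" or "top" or "wrist"; returns a dict with "color" (384x512x3 uint8, blue, green, red), "z_map" (384x512 float32, m along the optical axis (not along the pixel's ray), 0 where there is no reading), "intrinsics" (3x3 intrinsics, pixels), "world_from_camera" (4x4, takes a point from camera to world coordinates); the wrist camera has in their place "tool_from_camera" (4x4, takes a point from camera to tool coordinates, whose origin is the TCP and whose axes are the flange's). Camera axes: x right, y down, z forward; pixel columns grow to the right and rows downward; lengths in m; the calibration is good to about 2 mm. A picture is of the moment at which its call begins: read the wrist's pose just before it.
- env.close_job(): hands the job in; it is judged then, once.
The state is a dict: "clock": time; "joint_pos": joint angles; "dq": joint speeds; "tau": joint torques, N m; "position": TCP position; "eef_rot": TCP orientation; "force": force on the tool from outside, world axes, zero at the start; "wrist_torque": the same for the moment, N m; "gripper_width": finger opening in m; "grip_force": force on a finger pad.
Only numpy, scipy, OpenCV 4.12 (cv2) and the standard library are available. Lean on these libraries where they do the work, as an engineer would, in place of code of your own. Each camera call takes 0.05 s, during which the arm holds its last target. There are 200 camera calls.

## Working session

There is one attempt and no reset: what is moved stays moved. The work goes in short steps, Python scripts to look and compute and a shell command to move; the robot and the scene stay as the last step left them, time stands still between calls to the robot, and variables do not carry over. Pictures are saved under pics/ and viewed, at most 14 in all, crops included, and the job is handed in when it is done.

```bash
ls; mkdir -p pics; python3 - <<'E'
from bench import env
import cv2
s=env.read_state(); print({k:(v if not hasattr(v,'tolist') else v.tolist()) for k,v in s.items()})
for n in ("scene","top"):
    c=env.camera(n); cv2.imwrite(f'pics/{n}0.png',c['color']); print(n,c['intrinsics'],c['world_from_camera'])
c=env.camera('wrist'); cv2.imwrite('pics/wrist0.png',c['color']); print(c['intrinsics'],c['tool_from_camera'])
E
```

```text
pics
{'clock': 0.0, 'joint_pos': [1.448610625076308, 0.2557334335697587, 0.10698655224493002, -0.00047447610454773694, -1.4239320727542542, -0.28455962355869874], 'dq': [-0.00035496491641970486, -0.0012099067207405458, 0.00020969649959644084, -0.00028080171374192175, -7.038350262187817e-06, 0.002482018598404211], 'tau': [7.10583958607458e-05, -38.66356372833252, 23.793822526931763, 5.365318804979324, -0.00623514672042802, 3.687284078068842e-06], 'position': [0.21736012713858702, 0.5046655535480017, 0.23039589537938035], 'eef_rot': [3.1396539885872663, -7.815674035827058e-05, -0.4068151246886258], 'force': [-0.8592241236218041, -1.3488003947189882, 0.37819418961695567], 'wrist_torque': [-0.061309884047206685, 0.05258364693276526, -0.037059353345496614], 'grip_force': 0.0, 'gripper_width': 0.08553448313589487}
scene [[401.14766959   0.         250.27021702]
 [  0.         401.14766959 188.27515621]
 [  0.           0.           1.        ]] [[-0.27983879  0.7428029  -0.60822209  1.17544776]
 [ 0.96003764  0.21371512 -0.18070301  0.19111046]
 [-0.00424047 -0.63448381 -0.77292452  0.9445403 ]
 [ 0.          0.          0.          1.        ]]
top [[373.07699229   0.         251.84896079]
 [  0.         373.07699229 189.31165344]
 [  0.           0.           1.        ]] [[ 0.01280676 -0.99838285  0.05538657  0.40421341]
 [-0.99964347 -0.01408146 -0.022686   -0.01495488]
 [ 0.02342924 -0.05507628 -0.99820723  1.07322837]
 [ 0.          0.          0.          1.        ]]
[[266.38969613   0.         255.38755048]
 [  0.         266.38969613 192.09412682]
 [  0.           0.           1.        ]] [[-1.06729327e-03 -9.63127919e-01 -2.69041766e-01  6.93937975e-02]
 [ 9.99999325e-01 -9.04100897e-04 -7.30472946e-04 -5.29431560e-04]
 [ 4.60297986e-04 -2.69042364e-01  9.63128234e-01 -1.42961239e-01]
 [ 0.00000000e+00  0.00000000e+00  0.00000000e+00  1.00000000e+00]]
```

View pics/top0.png

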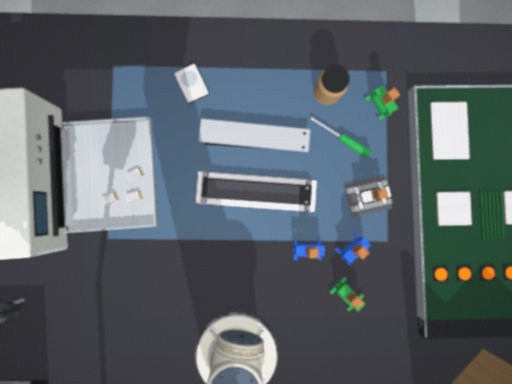

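View pics/scene0.png

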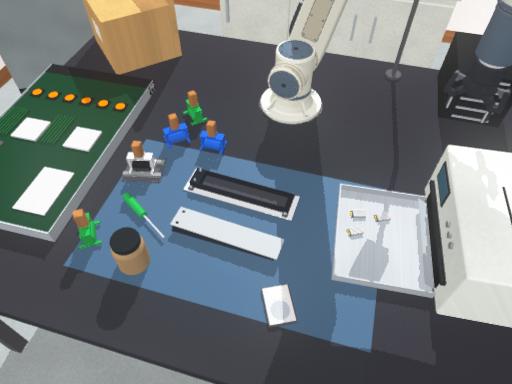

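Top view: ship tray (257,191), pins at right end (308,187/200). Cover (255,135), holes at right end (305,147). Handler and tray on the left, with three visible drives at (135,173), (111,197), (134,196). 
Roller candidates: grey on rest (370,195); blue (309,250) and (355,249), green (383,100) and (348,293), which are decoys by colour. I choose the one at (370,195), on the steel rest. Drive candidates are the three in the tray; the white item at (190,83) is the 2.5" disk (100x70), to be left alone.

```bash
cat > h.py <<'E'
import numpy as np, cv2
from scipy.spatial.transform import Rotation as R
from bench import env
def snap(n, save=None):
    s=env.read_state(); c=env.camera(n)
    if n=='wrist':
        T=np.eye(4); T[:3,:3]=R.from_euler('xyz',s['eef_rot']).as_matrix(); T[:3,3]=s['position']
        c['world_from_camera']=T@c['tool_from_camera']
    if save: cv2.imwrite(f'pics/{save}.png',c['color'])
    return c
def ray(c,uv):
    uv=np.atleast_2d(uv).astype(float); K=c['intrinsics']; T=np.asarray(c['world_from_camera'])
    d=np.c_[(uv[:,0]-K[0,2])/K[0,0],(uv[:,1]-K[1,2])/K[1,1],np.ones(len(uv))]@T[:3,:3].T
    return T[:3,3],d
def plane(c,uv,z):
    o,d=ray(c,uv); return o+d*((z-o[2])/d[:,2])[:,None]
def proj(c,p):
    T=np.linalg.inv(c['world_from_camera']); p=np.atleast_2d(p)@T[:3,:3].T+T[:3,3]
    q=p@np.asarray(c['intrinsics']).T; return q[:,:2]/q[:,2:]
def tri(c1,u1,c2,u2):
    o1,d1=ray(c1,u1);o2,d2=ray(c2,u2);d1=d1[0];d2=d2[0]
    A=np.c_[d1,-d2]; t=np.linalg.lstsq(A,o2-o1,rcond=None)[0]
    a=o1+d1*t[0]; b=o2+d2*t[1]; return (a+b)/2, np.linalg.norm(a-b)
def cloud(c):
    v,u=np.mgrid[0:384,0:512]; o,d=ray(c,np.c_[u.ravel(),v.ravel()])
    z=c['z_map'].ravel(); P=(o+d*z[:,None]); P[z==0]=np.nan; return P.reshape(384,512,3)
def go(x,y,z,yaw=None):
    "shift and turn in row units from the present pose"
    s=env.read_state(); M=R.from_euler('xyz',s['eef_rot']).as_matrix()
    sh=M.T@(np.array([x,y,z])-s['position'])/0.1
    t=0
    if yaw is not None:
        dy=(yaw-s['eef_rot'][2]+np.pi)%(2*np.pi)-np.pi; t=-dy/(np.pi/2)   # tool z points down
    print('go',sh.round(3),'turn',round(t,3),'pos',np.round(s['position'],4),'yaw',round(s['eef_rot'][2],4),'j6',round(s['joint_pos'][5],2),'t',round(s['clock'],1))
E
python3 - <<'E'
from h import *
t=snap('top'); s=snap('scene')
P=cloud(t)
for nm,uv in dict(tray=(120,150),cov=(255,135),ship=(257,191),nest=(200,207),rest=(353,200),grip=(381,195),disk=(190,83),d1=(135,173),d2=(111,197),d3=(134,196),table=(330,210)).items():
    print(nm,P[uv[1],uv[0]].round(3))
a=cv2.resize(t['color'][70:260,40:240],None,fx=4,fy=3.1,interpolation=cv2.INTER_CUBIC)
a=cv2.resize(t['color'][105:240,45:240],None,fx=4,fy=4,interpolation=cv2.INTER_CUBIC)
b=cv2.resize(t['color'][110:225,190:400],None,fx=3.7,fy=3.7,interpolation=cv2.INTER_CUBIC)
cv2.imwrite('pics/t_b.png',b)
cv2.imwrite('pics/t_a.png',a)
# light objects above the blue mat: min area rects at height
for nm,(x0,x1,y0,y1),(z0,z1) in [('cover',(195,320,110,160),(.02,.06)),('ship',(190,325,165,220),(.015,.05)),('rest',(340,400,175,220),(.003,.03)),('tray',(55,165,110,240),(.015,.035))]:
    m=np.zeros((384,512),np.uint8); z=P[...,2]; m[y0:y1,x0:x1]=((z>z0)&(z<z1))[y0:y1,x0:x1]
    q=P[m>0]; r=cv2.minAreaRect(q[:,:2].astype(np.float32)); print(nm,len(q),np.round(r[0],4),np.round(r[1],4),r[2], np.median(q[:,2]).round(4))
E
```

```text
tray [0.57  0.338 0.009]
cov [ 0.617 -0.046  0.026]
ship [ 0.459 -0.054  0.008]
nest [0.411 0.109 0.001]
rest [ 0.437 -0.331  0.004]
grip [ 0.447 -0.37   0.12 ]
disk [0.768 0.144 0.01 ]
d1 [0.505 0.292 0.014]
d2 [0.436 0.357 0.014]
d3 [0.439 0.294 0.013]
table [ 0.407 -0.265  0.003]
cover 2501 [ 0.6151 -0.0425] [0.3103 0.0672] 85.69283294677734 0.029
ship 664 [ 0.457  -0.0502] [0.3105 0.0833] 86.39515686035156 0.0297
rest 1095 [ 0.4464 -0.3799] [0.1274 0.1737] 0.7042903304100037 0.0066
tray 1632 [0.5094 0.3684] [0.3632 0.2543] 5.080694675445557 0.0255
```

View pics/t_a.png

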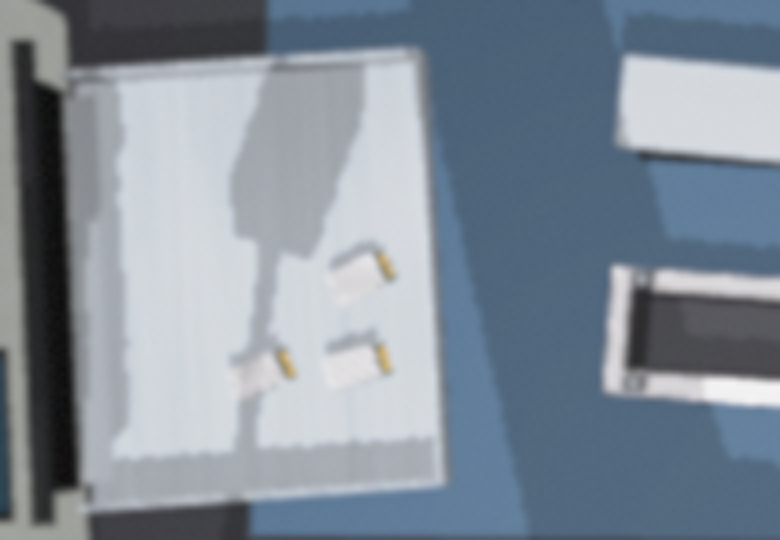

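View pics/t_b.png

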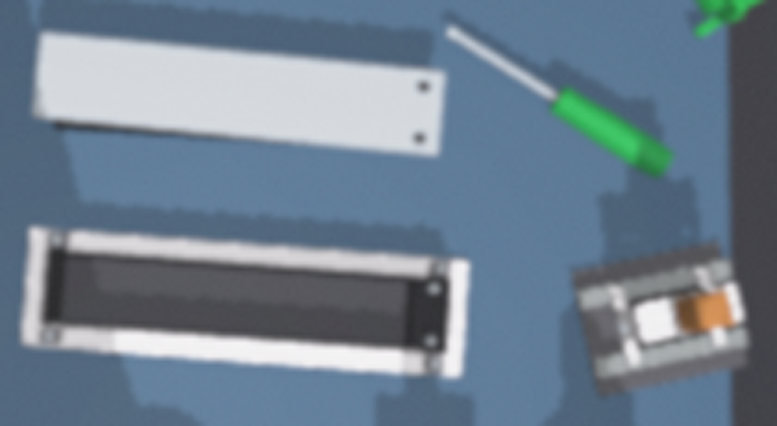

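Crop A confirms exactly three drives with gold ends at crop (360,275), (263,372), (357,363). Crop B shows the ship pins at (433,288)/(431,340), the cover holes at (424,86)/(419,138), and the grey/white roller with a wooden grip standing on its steel rest at (660,315). Now I move the wrist over the drives.

```bash
python3 -c "
from h import *
go(0.46,0.315,0.14,-1.571)"
```

```text
go [2.979 0.784 0.91 ] turn 0.741 pos [0.2175 0.5049 0.2309] yaw -0.4068 j6 -0.28 t 0.2
```

```bash
python3 -m jog '[[0.4,0.3,0,0.1,1],[0.8,0.6,0,0.2,1],[1,0.784,0,0.3,0],[1,0.784,0,0.4,0],[1,0.784,0,0.5,-0.2],[1,0.784,0,0.6,-0.2],[1,0.784,0,0.7,-0.2],[1,0.784,0,0.741,-0.2],[1,0.784,0,0.741,-0.2]]' 30 && python3 -m jog '[[0.2,-0.4,0.2,0,-0.2],[0.4,-0.8,0.5,0,-0.2],[0.4,-1,0.9,0,-0.2],[0.4,-1,0.9,0,-0.2]]' && python3 -m jog '[[0.2,-0.4,0,0,-0.2],[0.4,-0.8,0,0,-0.2],[0.4,-0.82,0,0,-0.2],[0.4,-0.82,0,0,-0.2],[0.4,-0.82,0,0,-0.2]]' && python3 - <<'E'
from h import *
go(0.46,0.315,0.14,-1.571)
w=snap('wrist','w1'); print(env.read_state()['gripper_width'])
hsv=cv2.cvtColor(w['color'],cv2.COLOR_BGR2HSV)
P=cloud(w)
for u,v in [(0,0)]: pass
m=((P[...,2]>0.0095)&(P[...,2]<0.02)).astype(np.uint8)
cs,_=cv2.findContours(m,cv2.RETR_EXTERNAL,cv2.CHAIN_APPROX_NONE)
for c in cs:
    if cv2.contourArea(c)>200:
        q=P[cv2.drawContours(np.zeros_like(m),[c],-1,1,-1)>0]; q=q[(q[:,2]>.009)&(q[:,2]<.02)]
        r=cv2.minAreaRect(q[:,:2].astype(np.float32)); print(np.round(r[0],4),np.round(r[1],4),round(r[2],1),np.median(q[:,2]).round(4),c.mean(0)[0].round())
E
```

```text
clock: 1.15
position: [0.2784, 0.3935, 0.2312]
eef_rot: [3.141, -0.0, -1.572]
force: [0.4, -0.5, 0.2]
gripper_width: 0.0343
grip_force: 0.0
clock: 1.55
position: [0.378, 0.35, 0.1353]
eef_rot: [3.135, -0.008, -1.571]
force: [-1.5, -0.5, -0.2]
gripper_width: 0.034
grip_force: 0.0
clock: 2.05
position: [0.4599, 0.3141, 0.1418]
eef_rot: [-3.141, 0.001, -1.569]
force: [0.2, -0.6, -0.0]
gripper_width: 0.0343
grip_force: 0.0
go [-0.009 -0.001  0.018] turn 0.001 pos [0.4599 0.3141 0.1418] yaw -1.5689 j6 -0.88 t 2.0
0.033785033446802296
[0.4331 0.3665] [0.0218 0.0368] 25.8 0.0133 [278. 229.]
[0.4409 0.2993] [0.0218 0.0363] 17.3 0.0131 [275. 170.]
[0.503 0.298] [0.022 0.036] 28.7 0.0135 [215. 169.]
[0.6542 0.3497] [0.0034 0.1823] 4.4 0.0149 [ 75. 210.]
[0.3553 0.321 ] [0.0031 0.174 ] 5.3 0.0147 [356. 184.]
```

View pics/w1.png

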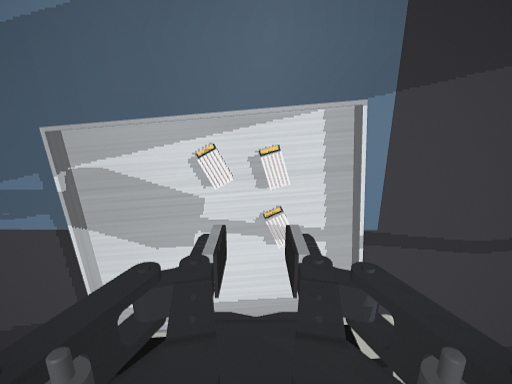

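Wrist view: three finned drives with gold ends, at (278,229), (275,170) and (215,169), matching the contour results. I grasp the (275,170) one first.

```bash
python3 -c "
from h import *
go(0.4418,0.2964,0.03,-1.2689)"
```

```text
go [0.179 0.18  1.118] turn -0.191 pos [0.4597 0.3142 0.1418] yaw -1.5686 j6 -0.88 t 2.1
```

```bash
python3 -m jog '[[0.18,0.18,0.3,-0.09,-0.2],[0.18,0.18,0.6,-0.19,-0.2],[0.18,0.18,0.9,-0.191,-0.2],[0.18,0.18,0.9,-0.191,-0.2],[0.18,0.18,0.9,-0.191,-0.2]]' && python3 -c "
from h import *
go(0.4418,0.2964,0.007,-1.2689)"
```

```text
clock: 2.6
position: [0.4422, 0.2962, 0.0522]
eef_rot: [-3.141, -0.0, -1.269]
force: [0.7, 0.8, 0.7]
gripper_width: 0.0344
grip_force: 0.0
go [-0.003  0.004  0.452] turn -0.0 pos [0.4422 0.2962 0.0522] yaw -1.2693 j6 -0.58 t 2.6
```

```bash
python3 -m jog '[[0,0,0.2,0,-0.2],[0,0,0.35,0,-0.2],[0,0,0.45,0,-0.2],[0,0,0.45,0,-0.2],[0,0,0.45,0,-1],[0,0,0.45,0,-1],[0,0,0.45,0,-1],[0,0,0.45,0,-1],[0,0,0.45,0,-1]]' 30
```

```text
clock: 3.5
position: [0.4432, 0.2964, 0.0076]
eef_rot: [-3.139, 0.001, -1.27]
force: [-1.1, 0.6, 6.3]
gripper_width: 0.0207
grip_force: 30.8
```

```bash
python3 -m jog '[[0,0,-0.3,0,-1],[0,0,-0.7,0,-1],[0.3,0,-1,-0.1,-1],[0.6,0,-1,-0.2,-1],[1,0,-1,-0.3,-1],[1,0,-1,-0.4,-1],[1,0,-1,-0.5,-1],[1,0,-1,-0.6,-1],[1,0,-1,-0.7,-1],[1,0,-1,-0.768,-1],[1,0,-1,-0.768,-1]]' && python3 -m jog '[[-0.2,0.4,-0.4,0,-1],[-0.4,0.8,-0.8,0,-1],[-0.4,1,-0.8,0,-1],[-0.4,1,-0.8,0,-1]]' && python3 -m jog '[[-0.2,0.4,0,0,-1],[-0.4,0.8,0,0,-1],[-0.4,1,0,0,-1],[-0.4,1,0,0,-1]]' && python3 -m jog '[[0,0.3,0,0,-1],[0,0.5,0,0,-1],[0,0.5,0,0,-1],[0,0.5,0,0,-1],[0,0.5,0,0,-1]]' &&  python3 - <<'E'
from h import *
go(0.40,-0.05,0.19,-0.063)
w=snap('wrist','w2'); print(env.read_state()['gripper_width'])
P=cloud(w); np.save('w2P.npy',P); 
m=((P[...,2]>0.024)&(P[...,2]<0.034)).astype(np.uint8); m[250:]=0
q=P[m>0]; k=(q[:,1]<.15)&(q[:,0]<.53)
q=q[k]; r=cv2.minAreaRect(q[:,:2].astype(np.float32)); print(len(q),np.round(r[0],4),np.round(r[1],4),r[2],np.median(q[:,2]))
q=P[(P[...,2]>0.024)&(P[...,2]<.04)&(P[...,0]>.545)&(P[...,1]<.15)]
r=cv2.minAreaRect(q[:,:2].astype(np.float32)); print(len(q),np.round(r[0],4),np.round(r[1],4),r[2],np.median(q[:,2]))
t=snap('top');PT=cloud(t); m=((PT[...,2]>0.0105)&(PT[...,2]<.018)); m[:,:60]=0;m[:,155:]=0; print([ (np.round(PT[l==i][:,:2].mean(0),3),(l==i).sum()) for n,l in [cv2.connectedComponents(m.astype(np.uint8))] for i in range(1,n) if (l==i).sum()>25])
E
```

```text
clock: 4.6
position: [0.4719, 0.1999, 0.1063]
eef_rot: [-3.142, 0.0, -0.063]
force: [0.6, 0.0, 0.1]
gripper_width: 0.0209
grip_force: 30.1
clock: 5.0
position: [0.4256, 0.1008, 0.1892]
eef_rot: [-3.139, -0.005, -0.07]
force: [0.1, 0.6, 0.5]
gripper_width: 0.0207
grip_force: 30.1
clock: 5.4
position: [0.3785, 0.004, 0.1863]
eef_rot: [-3.142, -0.0, -0.07]
force: [0.5, 0.4, -0.8]
gripper_width: 0.0208
grip_force: 30.1
clock: 5.9
position: [0.3763, -0.0436, 0.1861]
eef_rot: [-3.141, 0.0, -0.065]
force: [-0.3, 0.1, -0.6]
gripper_width: 0.0208
grip_force: 30.1
go [ 0.241  0.048 -0.039] turn -0.001 pos [ 0.3763 -0.0436  0.1861] yaw -0.0649 j6 1.2 t 5.9
0.02112711793932994
5613 [ 0.4154 -0.1258] [0.4768 0.1904] 59.60939025878906 0.030314042336172242
0 [0. 0.] [0. 0.] 0.0 nan
[(array([0.501, 0.297]), np.int64(84)), (array([0.431, 0.365]), np.int64(79))]
  return _methods._mean(a, axis=axis, dtype=dtype,
  ret = ret.dtype.type(ret / rcount)
```

View pics/w2.png

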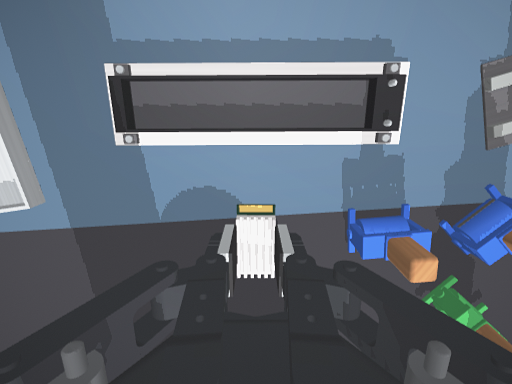

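Wrist view: the drive hangs straight in the fingers at (255,240). The ship tray spans u 108–408, v 62–145, with pins at (392,83) and (387,123) at its right end, and blue/green decoys lower right.

```bash
python3 - <<'E'
from h import *
w=snap('wrist'); P=cloud(w)
def rect(q,nm):
    r=cv2.minAreaRect(q[:,:2].astype(np.float32)); print(nm,len(q),np.round(r[0],4),np.round(r[1],4),round(r[2],2),np.median(q[:,2]).round(4))
v,u=np.mgrid[0:384,0:512]
z=P[...,2]; box=(v<150)&(u>90)&(u<430)
q=P[box&(z>.026)&(z<.034)]; q=q[(q[:,0]<.53)&(abs(q[:,1]+.05)<.19)]; rect(q,'rim')
q=P[box&(z>.004)&(z<.012)]; q=q[(q[:,0]<.53)&(abs(q[:,1]+.05)<.19)]; rect(q,'nest+floor')
# pins: tall points
m=(box&(z>.034)&(z<.05)).astype(np.uint8); n,l,st,ce=cv2.connectedComponentsWithStats(m)
for i in range(1,n):
    if st[i,4]>5: print(ce[i].round(1),st[i,4],P[l==i].mean(0).round(4),z[l==i].max().round(4))
# bright spots in the land
g=cv2.cvtColor(w['color'],cv2.COLOR_BGR2GRAY)
for x0,x1,y0,y1 in [(384,400,76,92),(378,396,115,131)]:
    c=g[y0:y1,x0:x1]; mm=c>120; yy,xx=np.nonzero(mm); print(mm.sum(),xx.mean()+x0,yy.mean()+y0, plane(w,[xx.mean()+x0,yy.mean()+y0],.038).round(4))
E
```

```text
rim 4080 [ 0.4594 -0.0502] [0.311  0.0581] 86.3 0.0304
nest+floor 17340 [ 0.4636 -0.0506] [0.3402 0.0985] 86.49 0.0102
[393.1  82.9] 40 [ 0.4706 -0.1901  0.0377] 0.0413
[388.  123.1] 38 [ 0.431  -0.1877  0.0377] 0.0406
46 392.5 83.0 [[ 0.4705 -0.1894  0.038 ]]
43 387.6046511627907 122.93023255813954 [[ 0.4312 -0.1871  0.038 ]]
```

```bash
python3 - <<'E'
from h import *
go(0.4639,0.0197,0.06,-0.063)
w=snap('wrist'); P=cloud(w); s=env.read_state(); M=R.from_euler('xyz',s['eef_rot']).as_matrix()
T=(P-s['position'])@M
hsv=cv2.cvtColor(w['color'],cv2.COLOR_BGR2HSV); g=(hsv[...,0]>15)&(hsv[...,0]<35)&(hsv[...,1]>100); g[:190]=0;g[225:]=0;g[:,:235]=0;g[:,280:]=0
print('gold',T[g].min(0).round(4),T[g].max(0).round(4))
b=T[205:285,240:272].reshape(-1,3); b=b[(b[:,2]>-.012)&(b[:,2]<.008)]; print('drive',b.min(0).round(4),b.max(0).round(4),len(b))
E
```

```text
go [ 0.835 -0.688  1.262] turn -0.0 pos [ 0.3762 -0.0437  0.1862] yaw -0.0638 j6 1.2 t 6.0
gold [ 0.0177 -0.0097 -0.0007] [0.022  0.0092 0.0021]
drive [-0.0207 -0.0094 -0.0083] [0.022  0.0088 0.0026] 2278
```

```bash
python3 -m jog '[[0.4,-0.3,0.2,0,-1],[0.7,-0.6,0.5,0,-1],[0.835,-0.688,0.8,0,-1],[0.835,-0.688,1,0,-1],[0.835,-0.688,1,0,-1],[0.835,-0.688,1,0,-1]]' && python3 -c "
from h import *
go(0.4636,0.0197,0.0148,-0.063)"
```

```text
clock: 6.7
position: [0.4639, 0.019, 0.0868]
eef_rot: [3.141, 0.0, -0.064]
force: [0.5, -0.9, -0.0]
gripper_width: 0.0207
grip_force: 30.1
go [-0.004 -0.007  0.72 ] turn -0.001 pos [0.4639 0.019  0.0868] yaw -0.0639 j6 1.13 t 6.7
```

```bash
python3 -m jog '[[0,0,0.3,0,-1],[0,0,0.55,0,-1],[0,0,0.68,0,-1],[0,0,0.72,0,-1],[0,0,0.72,0,-1],[0,0,0.72,0,-0.2],[0,0,0.72,0,-0.2],[0,0,0.72,0,-0.2],[0,0,0.4,0,-0.2],[0,0,0,0,-0.2],[0,0,-0.4,0,-0.2],[0,0,-0.4,0,-0.2]]' && python3 -c "
from h import *
go(0.44,0.30,0.13,-1.15)
t=snap('top');PT=cloud(t); m=((PT[...,2]>0.0105)&(PT[...,2]<.018)); m[:,:60]=0;m[:,155:]=0; print([ (np.round(PT[l==i][:,:2].mean(0),3),(l==i).sum()) for n,l in [cv2.connectedComponents(m.astype(np.uint8))] for i in range(1,n) if (l==i).sum()>25])
"
```

```text
clock: 7.9
position: [0.4676, 0.0196, 0.1323]
eef_rot: [-3.139, -0.011, -0.063]
force: [0.3, -0.2, -0.9]
gripper_width: 0.0342
grip_force: 0.0
go [-0.453 -2.78   0.026] turn 0.692 pos [0.4676 0.0196 0.1323] yaw -0.0633 j6 1.13 t 7.9
[(array([0.558, 0.496]), np.int64(27)), (array([0.508, 0.3  ]), np.int64(27))]
```

```bash
python3 -m jog '[[0,-0.4,0,0.09,-0.2],[0,-0.8,0,0.18,-0.2],[0,-1,0,0.27,-0.2],[0,-1,0,0.36,-0.2],[0,-1,0,0.45,-0.2],[0,-1,0,0.54,-0.2],[0,-1,0,0.63,-0.2],[0,-1,0,0.692,-0.2],[0,-1,0,0.692,-0.2]]' && python3 -m jog '[[-0.4,-0.1,0,0,-0.2],[-0.8,-0.3,0,0,-0.2],[-1,-0.5,0,0,-0.2]]' && python3 -m jog '[[-0.4,0,0,0,-0.2],[-0.6,0,0,0,-0.2],[-0.6,0,0,0,-0.2],[-0.6,0,0,0,-0.2],[-0.6,0,0,0,-0.2]]' && cat > dr.py <<'E'
from h import *
w=snap('wrist'); P=cloud(w)
m=((P[...,2]>0.0095)&(P[...,2]<0.02)).astype(np.uint8)
cs,_=cv2.findContours(m,cv2.RETR_EXTERNAL,cv2.CHAIN_APPROX_NONE)
for c in cs:
    if cv2.contourArea(c)>200:
        q=P[cv2.drawContours(np.zeros_like(m),[c],-1,1,-1)>0]; q=q[(q[:,2]>.0095)&(q[:,2]<.02)]
        r=cv2.minAreaRect(q[:,:2].astype(np.float32)); a=r[2]; L=r[1]
        if L[0]>L[1]: a-=90
        if not .018<min(L)<.03 or max(L)>.05: continue
        if a>50: a-=90
        e=np.deg2rad(a+90); ctr=np.array(r[0])-.003*np.array([np.cos(e),np.sin(e)])
        yaw=e-np.pi
        print('drive',np.round(r[0],4),np.round(L,4),'centre',ctr.round(4),'yaw',round(yaw,3),np.median(q[:,2]).round(4)); go(ctr[0],ctr[1],0.008,yaw)
E
python3 dr.py
```

```text
clock: 8.85
position: [0.4697, 0.1186, 0.1253]
eef_rot: [3.14, 0.0, -1.152]
force: [-1.1, -0.2, 0.0]
gripper_width: 0.0342
grip_force: 0.0
clock: 9.15
position: [0.4744, 0.2325, 0.1259]
eef_rot: [3.141, 0.0, -1.147]
force: [0.9, -0.8, -0.6]
gripper_width: 0.034
grip_force: 0.0
clock: 9.65
position: [0.4508, 0.2844, 0.126]
eef_rot: [3.141, -0.0, -1.151]
force: [-1.0, -0.0, -0.0]
gripper_width: 0.0339
grip_force: 0.0
drive [0.4331 0.3663] [0.0219 0.0369] centre [0.4344 0.3635] yaw -1.126 0.0131
go [-0.791 -0.172  1.181] turn -0.016 pos [0.4509 0.2843 0.1261] yaw -1.1515 j6 -0.44 t 9.7
drive [0.5029 0.298 ] [0.0222 0.0364] centre [0.5044 0.2954] yaw -1.069 0.0136
go [ 0.116 -0.534  1.181] turn -0.053 pos [0.4509 0.2843 0.1261] yaw -1.1515 j6 -0.44 t 9.7
```

Both remaining drives are unmoved. Next is the one at (0.504, 0.295).

```bash
python3 -m jog '[[0.116,-0.4,0.2,-0.053,-0.2],[0.116,-0.534,0.5,-0.053,-0.2],[0.116,-0.534,0.8,-0.053,-0.2],[0.116,-0.534,0.8,-0.053,-0.2],[0.116,-0.534,0.8,-0.053,-0.2]]' && python3 -m jog '[[0,0,0.2,0,-0.2],[0,0,0.34,0,-0.2],[0,0,0.38,0,-0.2],[0,0,0.38,0,-0.2],[0,0,0.38,0,-1],[0,0,0.38,0,-1],[0,0,0.38,0,-1],[0,0,0.38,0,-1]]' 30; python3 -c "
from h import *
go(.4597,-.0452,.1,-.063)"
```

```text
clock: 10.2
position: [0.5046, 0.2956, 0.0468]
eef_rot: [3.141, -0.001, -1.068]
force: [-0.3, 0.4, 0.5]
gripper_width: 0.0341
grip_force: 0.0
clock: 11.0
position: [0.5053, 0.2971, 0.0102]
eef_rot: [-3.138, 0.0, -1.067]
force: [-1.2, -0.3, 6.5]
gripper_width: 0.0204
grip_force: 29.9
go [ 2.779  2.047 -0.905] turn -0.639 pos [0.5053 0.2971 0.0102] yaw -1.0675 j6 -0.3 t 11.0
```

```bash
python3 -m jog '[[0,0,-0.3,0,-1],[0,0,-0.7,0,-1],[0.3,0.2,-1,-0.09,-1],[0.6,0.4,-1,-0.18,-1],[1,0.7,-1,-0.27,-1],[1,0.7,-1,-0.36,-1],[1,0.7,-1,-0.45,-1],[1,0.7,-1,-0.54,-1],[1,0.7,-1,-0.639,-1],[1,0.7,-1,-0.639,-1]]' && python3 -m jog '[[0,0.4,0,0,-1],[0,0.8,0,0,-1],[-0.1,1,0,0,-1]]' && python3 -m jog '[[0,0.4,0,0,-1],[-0.05,0.8,0,0,-1],[-0.05,1,0,0,-1],[-0.05,1,0,0,-1],[-0.05,1,0,0,-1]]'  && python3 -c "
from h import *
go(.4597,-.0452,.018,-.063)"
```

```text
clock: 12.0
position: [0.4911, 0.1751, 0.1087]
eef_rot: [-3.141, -0.0, -0.063]
force: [-1.2, -0.8, -0.5]
gripper_width: 0.0207
grip_force: 29.6
clock: 12.3
position: [0.4747, 0.0739, 0.1084]
eef_rot: [3.141, -0.0, -0.07]
force: [0.1, -0.6, -0.4]
gripper_width: 0.0206
grip_force: 29.6
clock: 12.8
position: [0.4634, -0.0237, 0.1086]
eef_rot: [-3.141, -0.001, -0.068]
force: [-0.1, 0.7, 0.1]
gripper_width: 0.0207
grip_force: 29.6
go [-0.023  0.217  0.905] turn -0.003 pos [ 0.4634 -0.0237  0.1086] yaw -0.0681 j6 1.21 t 12.8
```

```bash
python3 -m jog '[[-0.023,0.217,0.1,-0.003,-1],[-0.023,0.217,0.4,-0.003,-1],[-0.023,0.217,0.7,-0.003,-1],[-0.023,0.217,0.85,-0.003,-1],[-0.023,0.217,0.915,-0.003,-1],[-0.023,0.217,0.915,-0.003,-1],[-0.023,0.217,0.915,-0.003,-0.2],[-0.023,0.217,0.915,-0.003,-0.2],[-0.023,0.217,0.915,-0.003,-0.2],[-0.023,0.217,0.6,-0.003,-0.2],[-0.023,0.217,0.2,-0.003,-0.2],[-0.023,0.217,-0.1,-0.003,-0.2],[-0.023,0.217,-0.1,-0.003,-0.2]]' && python3 -m jog '[[0,-0.4,0,0.09,-0.2],[0,-0.8,0,0.18,-0.2],[0,-1,0,0.27,-0.2],[0,-1,0,0.36,-0.2],[0,-1,0,0.45,-0.2],[0,-1,0,0.54,-0.2],[0,-1,0,0.63,-0.2],[0,-1,0,0.675,-0.2],[0,-1,0,0.675,-0.2]]' && python3 -m jog '[[-0.4,0,0,0,-0.2],[-0.8,0,0,0,-0.2],[-1,0,0,0,-0.2]]' && python3 -m jog '[[-0.4,0,0,0,-0.2],[-0.8,0,0,0,-0.2],[-1,0,0,0,-0.2],[-1,0,0,0,-0.2],[-1,0,0,0,-0.2]]' && python3 dr.py
```

```text
clock: 14.1
position: [0.4627, -0.0449, 0.1231]
eef_rot: [-3.14, -0.01, -0.059]
force: [0.9, 0.5, -0.2]
gripper_width: 0.0343
grip_force: 0.0
clock: 15.0
position: [0.4653, 0.0547, 0.118]
eef_rot: [3.141, 0.0, -1.121]
force: [-0.1, 0.3, 0.6]
gripper_width: 0.0341
grip_force: 0.0
clock: 15.3
position: [0.4209, 0.1463, 0.1182]
eef_rot: [-3.141, 0.0, -1.117]
force: [0.3, 0.0, 0.2]
gripper_width: 0.0338
grip_force: 0.0
clock: 15.8
position: [0.3781, 0.2348, 0.1181]
eef_rot: [3.141, -0.0, -1.117]
force: [-0.3, 0.4, 0.1]
gripper_width: 0.0342
grip_force: 0.0
```

```bash
python3 -m jog '[[-0.3,-0.4,0,0,-0.2],[-0.6,-0.8,0,0,-0.2],[-0.63,-0.88,0,0,-0.2],[-0.63,-0.88,0,0,-0.2],[-0.63,-0.88,0,0,-0.2]]' && python3 dr.py
```

```text
clock: 16.35
position: [0.4301, 0.3285, 0.1179]
eef_rot: [3.14, -0.0, -1.121]
force: [0.4, -0.3, -0.0]
gripper_width: 0.0344
grip_force: 0.0
drive [0.4332 0.3662] [0.0214 0.0363] centre [0.4345 0.3635] yaw -1.124 0.0136
go [-0.297 -0.195  1.102] turn 0.002 pos [0.4299 0.3284 0.1182] yaw -1.121 j6 -0.49 t 16.4
```

```bash
python3 -m jog '[[-0.297,-0.195,0.1,0,-0.2],[-0.297,-0.195,0.4,0,-0.2],[-0.297,-0.195,0.7,0,-0.2],[-0.297,-0.195,0.7,0,-0.2]]' && python3 -m jog '[[0,0,0.2,0,-0.2],[0,0,0.36,0,-0.2],[0,0,0.4,0,-0.2],[0,0,0.4,0,-0.2],[0,0,0.4,0,-1],[0,0,0.4,0,-1],[0,0,0.4,0,-1],[0,0,0.4,0,-1]]' 30; python3 -m jog '[[0,0,-0.3,0,-1],[0,0,-0.7,0,-1],[0.3,0,-1,-0.09,-1],[0.6,0,-1,-0.18,-1],[1,0,-1,-0.27,-1],[1,0,-1,-0.36,-1],[1,0,-1,-0.45,-1],[1,0,-1,-0.54,-1],[1,0,-1,-0.63,-1],[1,0,-1,-0.676,-1],[1,0,-1,-0.676,-1]]';  python3 -c "
from h import *
go(.4555,-.1101,.11,-.063)"
```

```text
clock: 16.8
position: [0.4322, 0.3617, 0.0448]
eef_rot: [3.134, -0.003, -1.121]
force: [-1.4, -0.0, -1.0]
gripper_width: 0.0345
grip_force: 0.0
clock: 17.6
position: [0.4355, 0.3656, 0.0101]
eef_rot: [-3.139, 0.001, -1.119]
force: [-0.9, -0.4, 6.4]
gripper_width: 0.0201
grip_force: 30.0
clock: 18.7
position: [0.4783, 0.2751, 0.1087]
eef_rot: [-3.141, -0.0, -0.058]
force: [-0.6, 0.6, -0.2]
gripper_width: 0.021
grip_force: 29.5
go [-0.006  3.859 -0.015] turn 0.003 pos [0.4783 0.2751 0.1087] yaw -0.0576 j6 0.71 t 18.7
```

```bash
python3 -m jog '[[0,0.4,0,0,-1],[0,0.8,0,0,-1],[0,1,0,0,-1]]' && python3 -m jog '[[0,0.4,0,0,-1],[0,0.8,0,0,-1],[0,1,0,0,-1]]' && python3 -m jog '[[0,0.4,0,0,-1],[0,0.8,0,0,-1],[0,1,0,0,-1]]' && python3 -m jog '[[0,0.4,0,0,-1],[0,0.8,0,0,-1],[0,0.86,0,0,-1],[0,0.86,0,0,-1],[0,0.86,0,0,-1]]' && python3 -c "
from h import *
go(.4555,-.1101,.017,-.063)"
```

```text
clock: 19.0
position: [0.4718, 0.173, 0.1085]
eef_rot: [3.141, 0.0, -0.061]
force: [0.5, 0.3, -0.4]
gripper_width: 0.0205
grip_force: 29.6
clock: 19.3
position: [0.466, 0.0731, 0.1086]
eef_rot: [-3.142, -0.0, -0.062]
force: [0.2, 0.5, -1.0]
gripper_width: 0.0205
grip_force: 29.6
clock: 19.6
position: [0.4603, -0.0267, 0.1087]
eef_rot: [-3.142, -0.0, -0.062]
force: [0.6, 0.8, 0.1]
gripper_width: 0.0204
grip_force: 29.6
clock: 20.1
position: [0.456, -0.1098, 0.1084]
eef_rot: [-3.141, -0.0, -0.059]
force: [0.7, 0.1, -0.6]
gripper_width: 0.0204
grip_force: 29.6
go [-0.006  0.004  0.914] turn 0.002 pos [ 0.456  -0.1098  0.1084] yaw -0.0591 j6 1.41 t 20.1
```

```bash
python3 -m jog '[[0,0,0.3,0,-1],[0,0,0.6,0,-1],[0,0,0.85,0,-1],[0,0,0.915,0,-1],[0,0,0.915,0,-1],[0,0,0.915,0,-0.2],[0,0,0.915,0,-0.2],[0,0,0.915,0,-0.2],[0,0,0.6,0,-0.2],[0,0,0.2,0,-0.2],[-0.2,-0.2,-0.2,0,-0.2],[-0.4,-0.4,-0.5,0,-0.2],[-0.8,-0.6,-0.8,0,-0.2],[-0.8,-0.6,-0.8,0,-0.2],[-0.8,-0.6,-0.8,0,-0.2]]' && python3 - <<'E'
from h import *
w=snap('wrist','w3'); P=cloud(w); s=env.read_state(); print(s['position'])
S=np.array([.4594,-.0502]); a=np.deg2rad(86.4); X=np.array([np.cos(a),np.sin(a)]); Y=np.array([-X[1],X[0]])
u=(P[...,:2]-S)@X; v=(P[...,:2]-S)@Y
m=((P[...,2]>.0145)&(P[...,2]<.026)&(abs(v)<.0255)&(u>-.122)&(u<.139)).astype(np.uint8)
n,l,st,ce=cv2.connectedComponentsWithStats(m)
for i in range(1,n):
    if st[i,4]>80:
        q=np.c_[u[l==i],v[l==i]]; r=cv2.minAreaRect(q.astype(np.float32)); print(np.round(r[0],4),np.round(r[1],4),round(r[2],1),np.median(P[l==i][:,2]).round(4))
cv2.imwrite('pics/w3c.png',cv2.resize(w['color'][40:170,90:430],None,fx=2.3,fy=2.3))
E
```

```text
clock: 21.6
position: [0.3796, -0.0452, 0.1895]
eef_rot: [-3.14, -0.003, -0.057]
force: [0.8, -0.5, -0.5]
gripper_width: 0.0347
grip_force: 0.0
[ 0.37955084 -0.04557458  0.18837124]
[0.0694 0.0011] [0.0368 0.0221] 89.1 0.0193
[0.0059 0.0012] [0.0205 0.0358] 0.3 0.0181
[-0.059   0.0011] [0.0222 0.0356] 0.6 0.0192
```

View pics/w3c.png

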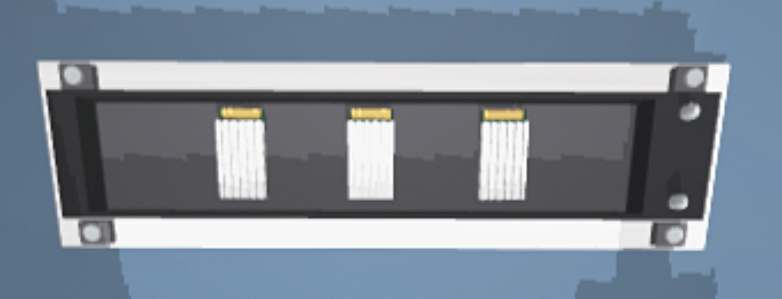

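Crop: all three drives flat in the cavity, at crop (241,155), (371,155) and (503,155), tops about 19–20 mm. Now the cover.

```bash
python3 -m jog '[[0.4,0,0,0,-0.2],[0.8,0,0,0,0.5],[1,0,0,0,1]]' && python3 -m jog '[[0.4,0,0,0,1],[0.5,0,0,0,1],[0.5,0,0,0,1],[0.5,0,0,0,1],[0.5,0,0,0,1]]' && cat > cov.py <<'E'
from h import *
import sys
w=snap('wrist'); P=cloud(w); z=P[...,2]
q=P[(z>.022)&(z<.036)&(P[...,0]>.55)&(P[...,0]<.68)&(abs(P[...,1]+.045)<.19)]
r=cv2.minAreaRect(q[:,:2].astype(np.float32)); print(len(q),np.round(r[0],4),np.round(r[1],4),r[2],np.median(q[:,2]).round(4))
C=np.array(r[0]); a=np.deg2rad(r[2] if r[1][0]>r[1][1] else r[2]-90); X=np.array([np.cos(a),np.sin(a)]); X*=np.sign(X[1]); Y=np.array([-X[1],X[0]])
print('yaw',np.degrees(np.arctan2(X[1],X[0])))
g=cv2.cvtColor(w['color'],cv2.COLOR_BGR2GRAY)
hs=[]
for sy in (1,-1):
    p=C-.14*X+sy*.02*Y; u0,v0=proj(w,[*p,.029])[0]; x0,y0=int(u0)-9,int(v0)-9
    c=g[y0:y0+19,x0:x0+19]; mm=c<(float(c.max())+float(c.min()))/2; yy,xx=np.nonzero(mm); uv=np.array([xx.mean()+x0,yy.mean()+y0]); h=plane(w,uv,.029)[0]; hs.append(h[:2]); print('hole',sy,'pred',p.round(4),'meas',h[:2].round(4),mm.sum(),uv.round(1))
d=hs[0]-hs[1]; print('yaw by holes',np.degrees(np.arctan2(d[1],d[0]))-90,'C by holes',((hs[0]+hs[1])/2+.14*X).round(4))
go(*C,.12,np.deg2rad(np.degrees(np.arctan2(X[1],X[0]))-180))
E
python3 cov.py
```

```text
clock: 21.95
position: [0.4817, -0.0525, 0.1859]
eef_rot: [3.14, 0.003, -0.059]
force: [-1.7, 0.3, -0.8]
gripper_width: 0.062
grip_force: 0.0
clock: 22.45
position: [0.5284, -0.0547, 0.1881]
eef_rot: [3.142, 0.001, -0.058]
force: [-0.4, 0.9, 0.2]
gripper_width: 0.0852
grip_force: 0.0
18334 [ 0.6176 -0.0428] [0.311  0.0667] 85.65816497802734 0.0295
yaw 85.65816497802734
hole 1 pred [ 0.587  -0.1809] meas [ 0.5866 -0.1802] 45 [366.9 121.4]
hole -1 pred [ 0.6269 -0.1839] meas [ 0.6262 -0.1836] 52 [372.1  82.4]
yaw by holes 85.10665192983939 C by holes [ 0.617  -0.0423]
go [ 0.882 -0.169  0.684] turn 1.011 pos [ 0.5285 -0.0546  0.1884] yaw -0.0581 j6 1.32 t 22.5
```

```bash
python3 -m jog '[[0.3,0,0,0.09,1],[0.6,-0.1,0,0.18,1],[0.85,-0.17,0,0.27,1],[0.88,-0.17,0,0.36,1],[0.88,-0.17,0.1,0.45,1],[0.88,-0.17,0.3,0.54,1],[0.88,-0.17,0.5,0.63,1],[0.88,-0.17,0.6,0.72,1],[0.88,-0.17,0.68,0.81,1],[0.88,-0.17,0.68,0.9,1],[0.88,-0.17,0.68,1,1],[0.88,-0.17,0.68,1,1],[0.88,-0.17,0.68,1,1]]' && python3 -c "
from h import *
go(.6172,-.0426,.008,-1.6476)"
```

```text
clock: 23.8
position: [0.6179, -0.0425, 0.1208]
eef_rot: [-3.141, 0.0, -1.625]
force: [0.5, -0.7, -0.3]
gripper_width: 0.0856
grip_force: 0.0
go [1.000e-03 7.000e-03 1.128e+00] turn 0.014 pos [ 0.6179 -0.0425  0.1208] yaw -1.625 j6 -0.24 t 23.8
```

```bash
python3 -m jog '[[0,0.007,0.3,0.014,1],[0,0.007,0.6,0.014,1],[0,0.007,0.8,0.014,1],[0,0.007,0.8,0.014,1]]' && python3 -m jog '[[0,0,0.15,0,1],[0,0,0.28,0,1],[0,0,0.32,0,1],[0,0,0.32,0,1]]' && python3 -m jog '[[0,0,0,0,0.6],[0,0,0,0,0.5],[0,0,0,0,0],[0,0,0,0,-1],[0,0,0,0,-1],[0,0,0,0,-1],[0,0,0,0,-1]]' 80; python3 -c "
from h import *
go(.6172,-.0426,.06,-1.6476)"
```

```text
clock: 24.2
position: [0.6149, -0.0426, 0.0373]
eef_rot: [3.135, -0.001, -1.648]
force: [-0.7, 0.0, -1.1]
gripper_width: 0.0856
grip_force: 0.0
clock: 24.6
position: [0.6172, -0.0426, 0.0082]
eef_rot: [3.141, -0.0, -1.65]
force: [-0.5, -0.6, 0.2]
gripper_width: 0.0855
grip_force: 0.0
clock: 25.3
position: [0.6182, -0.0426, 0.0099]
eef_rot: [-3.139, -0.0, -1.65]
force: [-1.1, 0.9, 5.5]
gripper_width: 0.0616
grip_force: 86.3
go [ 0.001  0.009 -0.501] turn -0.002 pos [ 0.6182 -0.0426  0.0099] yaw -1.6502 j6 -0.26 t 25.3
```

```bash
python3 -m jog '[[0,0,-0.1,0,-1],[0,0,-0.3,0,-1],[0,0,-0.6,0,-1],[0,0,-0.8,0,-1],[0,0,-0.8,0,-1],[0,0,-0.8,0,-1]]'; cat > hold.py <<'E'
from h import *
import sys
s=env.read_state(); w=snap('wrist',sys.argv[1] if len(sys.argv)>1 else None); P=cloud(w); M=R.from_euler('xyz',s['eef_rot']).as_matrix(); T=(P-s['position'])@M
# cover top seen in front of the fingers (tool frame)
m=(T[...,0]>.04)&(T[...,0]<.17)&(abs(T[...,1])<.04)&(T[...,2]<.0)&(T[...,2]>-.05)
q=T[m]; A=np.c_[q[:,:2],np.ones(len(q))]; k=np.linalg.lstsq(A,q[:,2],rcond=None)[0]
for _ in range(3):
    e=abs(A@k-q[:,2])<.003; k=np.linalg.lstsq(A[e],q[e,2],rcond=None)[0]
print('n',e.sum(),'top plane tool z = %.4f x %+.4f y %+.4f'%tuple(k), 'extent', q[e].min(0).round(4), q[e].max(0).round(4),'grip',s['gripper_width'].round(4))
g=cv2.cvtColor(w['color'],cv2.COLOR_BGR2GRAY); res=[]
for ty in (-.02,.02):
    p=s['position']+M@np.array([.14,ty,k@[.14,ty,1]]); u0,v0=proj(w,p)[0]; x0,y0=int(u0)-10,int(v0)-10
    c=g[y0:y0+21,x0:x0+21]; mm=(c<(float(c.max())+float(c.min()))/2).astype(np.uint8)
    n,l,st,ce=cv2.connectedComponentsWithStats(mm); i=min(range(1,n),key=lambda i:np.hypot(*(ce[i]-10))+(0 if st[i,4]>15 else 99)); uv=ce[i]+[x0,y0]
    o,d=ray(w,uv); o=(o-s['position'])@M; d=d[0]@M; t=(k[2]+k[0]*.14-o[2])/(d[2]-k[0]*d[0]); h=o+t*d; res.append(h); print('hole tool',h.round(4),'world',(s['position']+M@h).round(4),st[i,4],uv.round(1))
h=(res[0]+res[1])/2; d=res[1]-res[0]; print('mid tool',h.round(4),'cover yaw offs deg',np.degrees(np.arctan2(-d[0],d[1])).round(2))
E
python3 hold.py w4
```

```text
clock: 25.9
position: [0.6174, -0.0424, 0.0887]
eef_rot: [-3.141, 0.001, -1.651]
force: [-0.5, -0.3, -1.9]
gripper_width: 0.0615
grip_force: 87.1Traceback (most recent call last):
  File "hold.py", line 9, in <module>
    print('n',e.sum(),'top plane tool z = %.4f x %+.4f y %+.4f'%tuple(k), 'extent', q[e].min(0).round(4), q[e].max(0).round(4),'grip',s['gripper_width'].round(4))
                                                                                                                                      ^^^^^^^^^^^^^^^^^^^^^^^^
AttributeError: 'float' object has no attribute 'round'
```

View pics/w4.png

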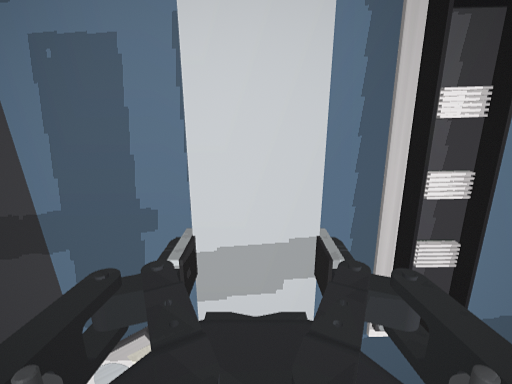

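Wrist view: the cover is held straight between the pads (edges at u 180–335), but its holes are above the image's top edge. I'll check the holes with the fixed cameras at the hover. The drives are visible in the ship tray at right.

```bash
python3 - <<'E'
from h import *
t=snap('top','t5'); s=snap('scene','s5')
C=np.array([.4594,-.0502]);a=np.deg2rad(86.4); X=np.array([np.cos(a),np.sin(a)]);Y=np.array([-X[1],X[0]])
for nm,sy in (('a',1),('b',-1)):
    p=[*(C-.14*X+sy*.02*Y),.038]; uvs=[]
    for c in (t,s):
        u0,v0=proj(c,p)[0]; x0,y0=int(round(u0))-4,int(round(v0))-4; g=cv2.cvtColor(c['color'],cv2.COLOR_BGR2GRAY)[y0:y0+9,x0:x0+9].astype(float)
        k=np.clip(g-np.percentile(g,60),0,None); yy,xx=np.mgrid[0:9,0:9]; d=np.hypot(xx-4,yy-4)<3.6; k=k*d; uv=np.array([(k*xx).sum()/k.sum()+x0,(k*yy).sum()/k.sum()+y0]); uvs.append(uv)
        print(nm,'pred',(u0.round(1),v0.round(1)),'meas',uv.round(1),'->',plane(c,uv,.038)[0].round(4))
    print('tri',tri(t,uvs[0],s,uvs[1]))
E
python3 -m jog '[[0,0.4,0,0,-1],[0.1,0.8,0,-0.011,-1],[0.2,1,0,-0.011,-1],[0.2,1,0,-0.011,-1]]' && python3 -c "
from h import *
go(.4602,-.0498,.05,-1.6336)"
```

```text
a pred (np.float64(305.6), np.float64(201.2)) meas [306.  201.8] -> [ 0.4291 -0.1898  0.038 ]
a pred (np.float64(200.3), np.float64(168.8)) meas [199.5 168.6] -> [ 0.4303 -0.1914  0.038 ]
tri (array([ 0.42933668, -0.19085896,  0.0370277 ]), np.float64(0.001824725740112412))
b pred (np.float64(306.6), np.float64(186.9)) meas [306.9 187.5] -> [ 0.4688 -0.1921  0.038 ]
b pred (np.float64(194.7), np.float64(178.2)) meas [194.3 179. ] -> [ 0.4739 -0.1912  0.038 ]
tri (array([ 0.46928229, -0.19339938,  0.03211731]), np.float64(0.0006155074734356941))
clock: 26.45
position: [0.5129, -0.0552, 0.0877]
eef_rot: [3.139, -0.0, -1.634]
force: [1.8, -0.1, -1.5]
gripper_width: 0.0614
grip_force: 87.1
go [-0.021  0.528  0.378] turn -0.0 pos [ 0.5129 -0.0552  0.0877] yaw -1.6342 j6 -0.26 t 26.4
```

```bash
python3 -m jog '[[-0.02,0.3,0,0,-1],[-0.02,0.528,0.1,0,-1],[-0.02,0.528,0.35,0,-1],[-0.02,0.528,0.37,0,-1],[-0.02,0.528,0.37,0,-1],[-0.02,0.528,0.37,0,-1]]' && python3 - <<'E'
from h import *
st=env.read_state(); print(st['position'],st['eef_rot'])
t=snap('top','t6'); s=snap('scene','s6')
PT=cloud(t); z=PT[...,2]; q=PT[(abs(PT[...,1]+.05)<.17)&(abs(PT[...,0]-.46)<.06)&(z>.055)&(z<.075)]; print('cover top z by top cam',np.percentile(q[:,2],[10,50,90]).round(4))
zt=st['position'][2]+.0141+.005
P=st['position'][:2]; ty=st['eef_rot'][2]; X=-np.array([np.cos(ty),np.sin(ty)]);Y=np.array([-X[1],X[0]])
for nm,sy in (('a',1),('b',-1)):
    p=[*(P-.14*X+sy*.02*Y),zt]; uvs=[]
    for n,c in (('top',t),('scene',s)):
        u0,v0=proj(c,p)[0]; x0,y0=int(round(u0))-5,int(round(v0))-5; g=cv2.cvtColor(c['color'],cv2.COLOR_BGR2GRAY)[y0:y0+11,x0:x0+11].astype(float)
        k=np.clip(np.percentile(g,70)-10-g,0,None); yy,xx=np.mgrid[0:11,0:11]; k=k*(np.hypot(xx-5,yy-5)<4.2); uv=np.array([(k*xx).sum()/k.sum()+x0,(k*yy).sum()/k.sum()+y0]); uvs.append(uv)
        print(nm,n,'pred px',(u0.round(1),v0.round(1)),'meas',uv.round(1),'pred',np.round(p,4),'->',plane(c,uv,zt)[0].round(4))
    print('tri',tri(t,uvs[0],s,uvs[1]))
a=cv2.resize(t['color'][165:225,240:330],None,fx=6,fy=6,interpolation=cv2.INTER_CUBIC); b=cv2.resize(s['color'][140:200,170:260],None,fx=6,fy=6,interpolation=cv2.INTER_CUBIC)
cv2.imwrite('pics/hov.png',cv2.resize(np.vstack([a,b]),None,fx=.83,fy=.83))
E
```

```text
clock: 27.05
position: [0.4648, -0.0492, 0.052]
eef_rot: [-3.141, -0.0, -1.633]
force: [1.2, 0.3, -1.9]
gripper_width: 0.061
grip_force: 87.3
[ 0.46478813 -0.04916703  0.05196209] [-3.14051587e+00 -2.27627944e-04 -1.63331810e+00]
cover top z by top cam [0.069  0.0713 0.0736]
a top pred px (np.float64(307.3), np.float64(198.9)) meas [307.7 199.5] pred [ 0.4361 -0.1876  0.0711] -> [ 0.4344 -0.1888  0.0711]
a scene pred px (np.float64(198.8), np.float64(162.7)) meas [199.  161.2] pred [ 0.4361 -0.1876  0.0711] -> [ 0.4299 -0.1895  0.0711]
tri (array([ 0.43414102, -0.18769872,  0.07595749]), np.float64(0.0005854190257806804))
b top pred px (np.float64(308.3), np.float64(184.1)) meas [308.8 184.5] pred [ 0.476  -0.1901  0.0711] -> [ 0.4751 -0.1916  0.0711]
b scene pred px (np.float64(193.1), np.float64(172.2)) meas [192.5 173.4] pred [ 0.476  -0.1901  0.0711] -> [ 0.4809 -0.1902  0.0711]
tri (array([ 0.47560481, -0.19294667,  0.06437183]), np.float64(0.0003342176563608935))
```

View pics/hov.png

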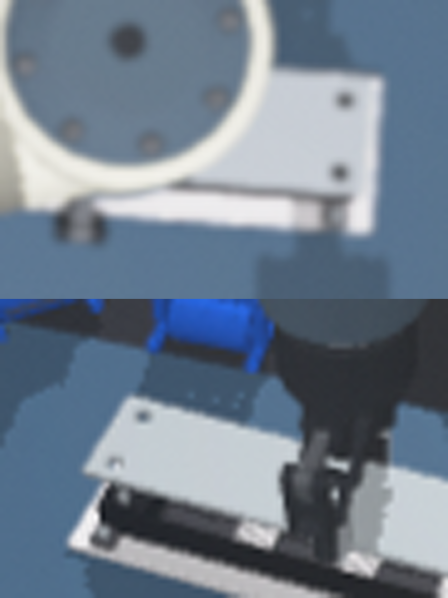

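Hover crops: top view shows both holes at (345,100)/(340,172) about 5 mm past the pins in +x. The scene view shows the cover level above the tray. I correct by −5 mm in x and go down in steps.

```bash
python3 -m jog '[[0.01,0.051,0,0,-1],[0.01,0.051,0.1,0,-1],[0.01,0.051,0.2,0,-1],[0.01,0.051,0.2,0,-1],[0.01,0.051,0.2,0,-1]]' && python3 -m jog '[[0,0,0.03,0,-1],[0,0,0.05,0,-1],[0,0,0.08,0,-1],[0,0,0.08,0,-1],[0,0,0.08,0,-1]]'&& python3 -m jog '[[0,0,0.03,0,-1],[0,0,0.05,0,-1],[0,0,0.05,0,-1],[0,0,0.05,0,-1]]'
```

```text
clock: 27.65
position: [0.4581, -0.05, 0.0308]
eef_rot: [3.14, -0.001, -1.633]
force: [-0.0, -0.5, -0.3]
gripper_width: 0.061
grip_force: 87.3
clock: 28.15
position: [0.4584, -0.0499, 0.0233]
eef_rot: [3.142, -0.0, -1.634]
force: [0.4, -0.7, -1.1]
gripper_width: 0.061
grip_force: 87.3
clock: 28.55
position: [0.4584, -0.0499, 0.0182]
eef_rot: [3.141, -0.0, -1.634]
force: [0.1, 0.4, -2.2]
gripper_width: 0.0613
grip_force: 87.3
```

```bash
python3 -m jog '[[0,0,0.015,0,-1],[0,0,0.025,0,-1],[0,0,0.03,0,-1],[0,0,0.03,0,-1]]' && python3 -m jog '[[0,0,0,0,0.3],[0,0,0,0,0.6],[0,0,0,0,0.8],[0,0,0,0,1],[0,0,0,0,1],[0,0,0,0,1]]' && python3 -m jog '[[0,0,-0.2,0,1],[0,0,-0.6,0,1],[0,0,-1,0,1],[0,0,-1,0,1]]'&& python3 -m jog '[[-0.3,0,0,0,1],[-0.8,0,0,0,1],[-1,0,0,0,1],[-1,0,0,0,1],[-1,0,0,0,1]]' && python3 - <<'E'
from h import *
print(env.read_state()['position'])
w=snap('wrist','w7'); P=cloud(w); z=P[...,2]; v,u=np.mgrid[0:384,0:512]
m=(z>.02)&(z<.05)&(abs(P[...,0]-.459)<.05)&(v<250); q=P[m]; A=np.c_[q[:,:2],np.ones(len(q))]; k=np.linalg.lstsq(A,q[:,2],rcond=None)[0]
for _ in range(4):
    e=abs(A@k-q[:,2])<.0025; k=np.linalg.lstsq(A[e],q[e,2],rcond=None)[0]
print('plane slope',k[:2].round(4),'z median',np.median(q[e,2]).round(4), 'ext',q[e].min(0).round(3),q[e].max(0).round(3)); 
r=cv2.minAreaRect(q[e][:,:2].astype(np.float32)); print(np.round(r[0],4),np.round(r[1],4),r[2])
E
```

```text
clock: 28.95
position: [0.4585, -0.0499, 0.0159]
eef_rot: [-3.141, -0.0, -1.633]
force: [-2.9, 1.2, 4.8]
gripper_width: 0.0616
grip_force: 87.9
clock: 29.55
position: [0.4584, -0.0499, 0.0152]
eef_rot: [3.142, -0.0, -1.634]
force: [-0.4, 0.0, 0.3]
gripper_width: 0.0852
grip_force: 0.0
clock: 29.95
position: [0.4622, -0.0498, 0.1207]
eef_rot: [-3.131, 0.001, -1.633]
force: [0.5, -0.1, -0.7]
gripper_width: 0.0854
grip_force: 0.0
clock: 30.45
position: [0.4644, 0.0502, 0.1149]
eef_rot: [3.141, -0.0, -1.632]
force: [-0.2, -0.5, -0.3]
gripper_width: 0.0857
grip_force: 0.0
[0.46441073 0.05016398 0.11487327]
plane slope [0.0006 0.0005] z median 0.0354 ext [ 0.425 -0.101  0.033] [0.501 0.101 0.038]
[ 0.463  -0.0005] [0.1997 0.0643] 86.28985595703125
```

View pics/w7.png

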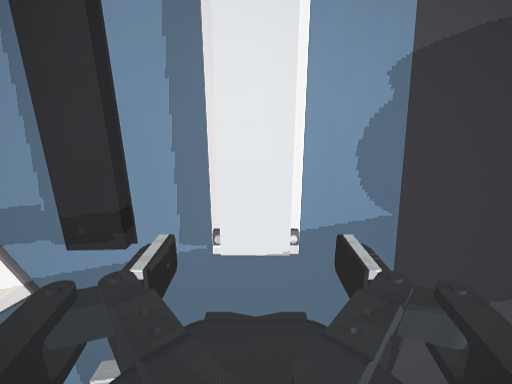

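Wrist view: the cover lies centred and level on the tray (free end at (256,254)), with the nest posts at (217,238)/(293,238). Plane fit slope < 0.001, top 35 mm: seated. Next, the roller.

```bash
python3 -m jog '[[0.2,0,-0.4,0,1],[0.6,0,-0.8,0,1],[1,0,-0.9,-0.05,0.6],[1,0,-0.9,-0.1,0.3]]' && python3 -m jog '[[0.4,0,0,-0.03,0.3],[0.8,0,0,-0.07,0.3],[1,0,0,-0.07,0.3]]' && python3 -m jog '[[0.4,0,0,0,0.3],[0.8,0,0,0,0.3],[1,0,0,0,0.3],[1,0,0,0,0.3],[1,0,0,0,0.3]]' && cat > rol.py <<'E'
from h import *
import sys
go(.43,-.27,.2,-1.36)
w=snap('wrist',sys.argv[1]); P=cloud(w); z=P[...,2]; N=(abs(P[...,0]-.45)<.12)&(abs(P[...,1]+.38)<.13)
for nm,a,b in (('griptop',.105,.13),('barz',.011,.0185),('frame',.03,.075),('plate',.003,.009)):
    m=(N&(z>a)&(z<b)).astype(np.uint8); n,l,st,ce=cv2.connectedComponentsWithStats(m)
    for i in range(1,n):
        if st[i,4]>150:
            q=P[l==i]; r=cv2.minAreaRect(q[:,:2].astype(np.float32)); print(nm,st[i,4],np.round(r[0],4),np.round(r[1],4),round(r[2],1),np.median(q[:,2]).round(4),np.percentile(q[:,2],98).round(4),ce[i].round())
E
python3 rol.py w8
```

```text
clock: 30.9
position: [0.459, -0.0544, 0.2081]
eef_rot: [-3.137, -0.001, -1.479]
force: [-0.2, 0.4, -0.8]
gripper_width: 0.0591
grip_force: 0.0
clock: 31.2
position: [0.4671, -0.1527, 0.2051]
eef_rot: [3.141, -0.0, -1.368]
force: [0.6, 0.2, -0.1]
gripper_width: 0.0557
grip_force: 0.0
clock: 31.7
position: [0.4873, -0.2482, 0.2048]
eef_rot: [3.141, 0.001, -1.369]
force: [0.2, 0.6, -0.7]
gripper_width: 0.0554
grip_force: 0.0
go [0.099 0.605 0.048] turn -0.006 pos [ 0.4873 -0.2482  0.2048] yaw -1.3689 j6 0.39 t 31.7
griptop 1269 [ 0.4532 -0.3744] [0.0261 0.0263] 13.3 0.1178 0.1196 [330.  55.]
barz 154 [ 0.4361 -0.428 ] [0.0139 0.0182] 12.2 0.0145 0.0157 [336.  24.]
barz 1222 [ 0.476  -0.3673] [0.0176 0.1194] 12.7 0.0144 0.0162 [285.  74.]
barz 410 [ 0.4185 -0.3497] [0.0148 0.0597] 13.1 0.0144 0.0161 [331. 107.]
frame 2036 [ 0.4541 -0.373 ] [0.032  0.0784] 12.7 0.0661 0.0721 [311.  68.]
frame 167 [ 0.3333 -0.3416] [0.0138 0.0065] 89.7 0.0518 0.0592 [413. 124.]
plate 1428 [ 0.4923 -0.3637] [0.016  0.1197] 12.4 0.0045 0.006 [272.  74.]
plate 198 [ 0.4622 -0.4237] [0.039  0.0155] 14.5 0.0045 0.0061 [301.  26.]
plate 851 [ 0.4091 -0.3825] [0.0135 0.1183] 12.5 0.0044 0.006 [343.  80.]
plate 602 [ 0.4398 -0.3264] [0.0389 0.024 ] 13.0 0.0045 0.0064 [307. 119.]
```

View pics/w8.png

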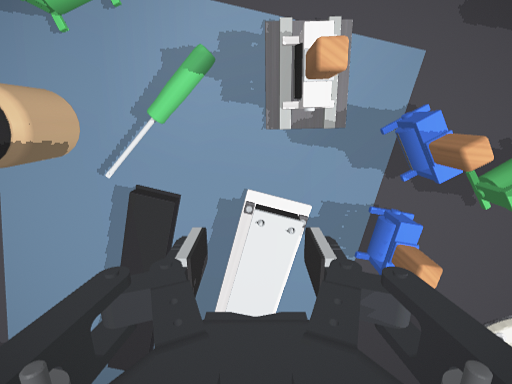

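Wrist view: the real roller (white frame, wooden grip at (328,55)) stands on the grey rest. Blue decoys at (425,145)/(400,240) and green ones at the edges are ignored. The pins show through the cover holes at (262,222)/(291,231).

```bash
python3 -c "
from h import *
go(.4530,-.3742,.08,-1.347)"; python3 -m jog '[[0.4,0,0,0,0.1],[0.8,0,0,0,0],[1,0,0,-0.014,0],[1,0,0,-0.014,0],[1,0,0,-0.014,0]]' && python3 -c "
from h import *
go(.4530,-.3742,.08,-1.347)"
```

```text
go [1.171 0.593 1.25 ] turn -0.013 pos [ 0.4875 -0.2476  0.205 ] yaw -1.3677 j6 0.39 t 31.8
clock: 32.25
position: [0.5082, -0.3447, 0.2052]
eef_rot: [3.141, 0.0, -1.345]
force: [-0.7, 0.1, 0.4]
gripper_width: 0.0429
grip_force: 0.0
go [0.164 0.604 1.252] turn 0.001 pos [ 0.5082 -0.3447  0.2052] yaw -1.3448 j6 0.57 t 32.2
```

```bash
python3 -m jog '[[0.164,0.4,0,0,0],[0.164,0.604,0,0,0],[0.164,0.604,0.2,0,0],[0.164,0.604,0.5,0,0],[0.164,0.604,0.7,0,0],[0.164,0.604,0.7,0,0],[0.164,0.604,0.7,0,0]]' && python3 -c "
from h import *
go(.4530,-.3742,.08,-1.347)"
```

```text
clock: 32.95
position: [0.4536, -0.3742, 0.1364]
eef_rot: [-3.141, -0.001, -1.343]
force: [0.6, -0.4, 0.4]
gripper_width: 0.0426
grip_force: 0.0
go [-0.002  0.006  0.564] turn 0.002 pos [ 0.4536 -0.3742  0.1364] yaw -1.3431 j6 0.65 t 33.0
```

```bash
python3 -m jog '[[0,0.005,0.2,0,0],[0,0.005,0.4,0,0],[0,0.005,0.52,0,0],[0,0.005,0.56,0,0],[0,0.005,0.56,0,0],[0,0.005,0.56,0,0]]' && python3 -m jog '[[0,0,0,0,-0.2],[0,0,0,0,-0.4],[0,0,0,0,-1],[0,0,0,0,-1],[0,0,0,0,-1],[0,0,0,0,-1]]' 100; python3 -m jog '[[0,0,-0.1,0,-1],[0,0,-0.4,0,-1],[0,0,-0.8,0,-1],[0,0,-1,0,-1],[0,0,-1,0,-1],[0,0,-1,0,-1]]'
```

```text
clock: 33.55
position: [0.4534, -0.3754, 0.0806]
eef_rot: [-3.14, -0.002, -1.344]
force: [0.7, -0.6, 0.1]
gripper_width: 0.0429
grip_force: 0.0
clock: 34.15
position: [0.453, -0.3753, 0.0802]
eef_rot: [-3.141, -0.001, -1.344]
force: [-0.7, 1.5, 5.4]
gripper_width: 0.025
grip_force: 98.1
clock: 34.75
position: [0.4523, -0.3742, 0.1781]
eef_rot: [3.141, 0.002, -1.345]
force: [-1.2, 0.8, -4.3]
gripper_width: 0.0247
grip_force: 99.1
```

```bash
python3 -m jog '[[-0.2,0,0,-0.08,-1],[-0.5,0,0,-0.16,-1],[-0.8,0,0,-0.25,-1],[-1,0,0,-0.34,-1],[-1,0,0,-0.43,-1],[-1,0,0,-0.52,-1],[-1,0,0,-0.61,-1],[-1,0,0,-0.7,-1],[-1,0,0,-0.79,-1],[-1,0,0,-0.816,-1],[-1,0,0,-0.816,-1]]' && python3 -m jog '[[0,-0.3,0,0,-1],[0,-0.7,0,0,-1],[0.1,-1,0,0,-1],[0.1,-1,0,0,-1],[0.1,-1,0,0,-1]]'; python3 -c "
from h import *
go(.452,-.1618,.115,-.0628)"
```

```text
clock: 35.85
position: [0.4291, -0.2768, 0.1771]
eef_rot: [-3.14, 0.004, -0.063]
force: [0.1, -0.8, -3.9]
gripper_width: 0.025
grip_force: 98.9
clock: 36.35
position: [0.446, -0.1776, 0.1783]
eef_rot: [-3.141, 0.002, -0.062]
force: [1.2, 0.1, -4.4]
gripper_width: 0.025
grip_force: 100.2
go [ 0.051 -0.161  0.633] turn 0.0 pos [ 0.446  -0.1776  0.1783] yaw -0.0623 j6 1.56 t 36.4
```

```bash
python3 -m jog '[[0.05,-0.1,0.1,0,-1],[0.05,-0.16,0.3,0,-1],[0.05,-0.16,0.5,0,-1],[0.05,-0.16,0.62,0,-1],[0.05,-0.16,0.62,0,-1],[0.05,-0.16,0.62,0,-1],[0.05,-0.16,0.62,0,-1]]'; python3 - <<'E'
from h import *
go(.452,-.1618,.1072,-.0628)
w=snap('wrist'); s=snap('scene'); cv2.imwrite('pics/p9.png',np.vstack([w['color'][:300], cv2.resize(s['color'][90:220,130:310],(512,370))[:300]]))
E
```

```text
clock: 37.05
position: [0.4531, -0.163, 0.1179]
eef_rot: [3.141, -0.001, -0.063]
force: [1.0, 0.7, -4.3]
gripper_width: 0.0253
grip_force: 100.0
go [-0.012 -0.011  0.107] turn -0.0 pos [ 0.4531 -0.163   0.1179] yaw -0.0634 j6 1.53 t 37.0
```

View pics/p9.png

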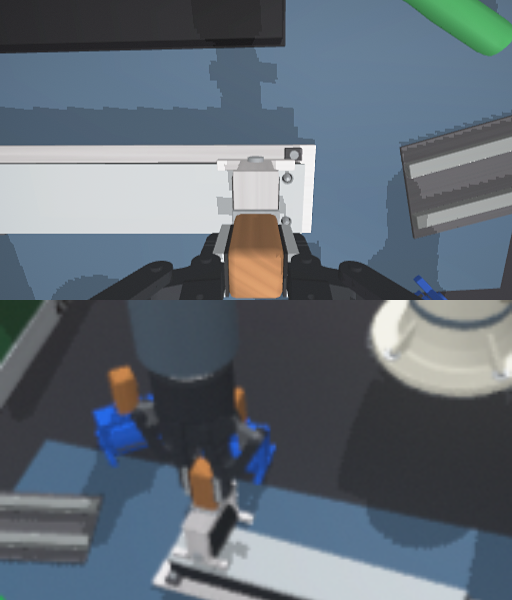

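Wrist and scene views: the roller hangs upright over the pin end, drum (255,185) clear of the pins at (287,178)/(287,221). The rest is empty at right. Now pressing down gently.

```bash
python3 -m jog '[[0,0,0.03,0,-1],[0,0,0.06,0,-1],[0,0,0.09,0,-1],[0,0,0.1,0,-1],[0,0,0.11,0,-1],[0,0,0.11,0,-1],[0,0,0.11,0,-1]]'; python3 -c "
from h import *
go(.452,-.1618,.1072,-.0628); print(env.read_state()['force'])"
```

```text
clock: 37.85
position: [0.4525, -0.1631, 0.1071]
eef_rot: [3.141, -0.0, -0.062]
force: [-4.2, 0.7, 6.0]
gripper_width: 0.025
grip_force: 101.4
go [-0.006 -0.012 -0.001] turn 0.0 pos [ 0.4525 -0.1631  0.1071] yaw -0.0624 j6 1.53 t 37.9
[-4.15710407  0.72708363  5.95841205]
```

```bash
python3 -m jog '[[0,0,0.004,0,-1],[0,0,0.004,0,-1],[0,-0.06,0.004,0,-1],[0,-0.12,0.004,0,-1],[0,-0.18,0.004,0,-1],[0,-0.24,0.004,0,-1],[0,-0.3,0.004,0,-1]]'; python3 -c "
from h import *
print(env.read_state()['force'])"
```

```text
clock: 38.55
position: [0.4544, -0.1331, 0.1071]
eef_rot: [3.14, -0.001, -0.062]
force: [-4.3, -0.3, 8.5]
gripper_width: 0.025
grip_force: 101.6
[-4.25080929 -0.28673183  8.53158647]
```

```bash
python3 -m jog '[[0,-0.06,0,0,-1],[0,-0.12,0,0,-1],[0,-0.18,0,0,-1],[0,-0.24,0,0,-1],[0,-0.3,0,0,-1],[0,-0.36,0,0,-1],[0,-0.42,0,0,-1]]'; python3 -m jog '[[0,-0.06,0,0,-1],[0,-0.12,0,0,-1],[0,-0.18,0,0,-1],[0,-0.24,0,0,-1]]'
```

```text
clock: 39.25
position: [0.457, -0.0911, 0.1071]
eef_rot: [3.14, -0.0, -0.062]
force: [-4.8, -0.3, 8.7]
gripper_width: 0.0249
grip_force: 101.6
clock: 39.65
position: [0.4585, -0.0671, 0.1071]
eef_rot: [3.141, -0.0, -0.062]
force: [-5.5, -0.2, 10.3]
gripper_width: 0.0249
grip_force: 101.6
```

```bash
python3 -m jog '[[0,-0.06,-0.004,0,-1],[0,-0.12,-0.004,0,-1],[0,-0.18,-0.004,0,-1],[0,-0.24,-0.004,0,-1],[0,-0.3,-0.004,0,-1],[0,-0.36,-0.004,0,-1],[0,-0.42,-0.004,0,-1]]'; python3 -m jog '[[0,-0.06,0,0,-1],[0,-0.12,0,0,-1],[0,-0.18,0,0,-1],[0,-0.24,0,0,-1]]'
```

```text
clock: 40.35
position: [0.4611, -0.025, 0.1071]
eef_rot: [3.141, -0.0, -0.063]
force: [-5.0, -0.5, 6.8]
gripper_width: 0.0246
grip_force: 101.6
clock: 40.75
position: [0.4625, -0.001, 0.1071]
eef_rot: [3.141, -0.0, -0.063]
force: [-4.4, 0.5, 7.4]
gripper_width: 0.0246
grip_force: 101.6
```

```bash
python3 -m jog '[[0,-0.06,0,0,-1],[0,-0.12,0,0,-1],[0,-0.18,0,0,-1],[0,-0.24,0,0,-1],[0,-0.3,0,0,-1],[0,-0.36,0,0,-1],[0,-0.42,0,0,-1]]'; python3 -m jog '[[0,-0.06,0,0,-1],[0,-0.12,0,0,-1],[0,-0.18,0,0,-1],[0,-0.24,0,0,-1],[0,-0.3,0,0,-1],[0,-0.36,0,0,-1],[0,-0.38,0,0,-1],[0,-0.38,0,0,-1],[0,-0.38,0,0,-1]]'
```

```text
clock: 41.45
position: [0.4652, 0.041, 0.1071]
eef_rot: [3.141, -0.0, -0.063]
force: [-4.3, -0.6, 7.4]
gripper_width: 0.0247
grip_force: 101.6
clock: 42.35
position: [0.4676, 0.0792, 0.1071]
eef_rot: [-3.141, -0.0, -0.063]
force: [-4.3, 1.0, 6.4]
gripper_width: 0.025
grip_force: 101.6
```

```bash
python3 -m jog '[[0,0,-0.2,0,-1],[0,0,-0.5,0,-1],[0,0,-0.8,0,-1],[0,0.3,-0.8,0,-1],[0,0.7,-0.8,0,-1],[0,1,-0.8,0,-1]]' && python3 -m jog '[[0,0.4,0,0,-1],[0,0.8,0,0,-1],[0,1,0,0,-1]]' && python3 -m jog '[[0,0.4,0,0,-1],[0,0.8,0,0,-1],[0,1,0,0,-1]]' && python3 -m jog '[[0,0.3,0,0.08,-1],[0,0.6,0,0.16,-1],[0,0.8,0,0.25,-1],[0,0.8,0,0.34,-1],[0,0.8,0,0.43,-1],[0,0.8,0,0.52,-1],[0,0.8,0,0.61,-1],[0,0.8,0,0.7,-1],[0,0.8,0,0.79,-1],[0,0.8,0,0.816,-1],[0,0.8,0,0.816,-1]]'; python3 -c "
from h import *
go(.452,-.375,.18,-1.344)"
```

```text
clock: 42.95
position: [0.4611, -0.022, 0.186]
eef_rot: [-3.141, 0.0, -0.062]
force: [-0.1, 0.1, -4.2]
gripper_width: 0.0249
grip_force: 100.2
clock: 43.25
position: [0.4546, -0.1229, 0.1858]
eef_rot: [-3.142, 0.0, -0.065]
force: [-0.3, 0.4, -3.4]
gripper_width: 0.0248
grip_force: 100.4
clock: 43.55
position: [0.4485, -0.2228, 0.1856]
eef_rot: [-3.142, 0.0, -0.065]
force: [0.9, 0.4, -4.4]
gripper_width: 0.0247
grip_force: 100.4
clock: 44.65
position: [0.4439, -0.3001, 0.1856]
eef_rot: [3.141, 0.001, -1.345]
force: [0.3, 0.1, -3.9]
gripper_width: 0.0248
grip_force: 100.5
go [0.748 0.089 0.055] turn -0.001 pos [ 0.4439 -0.3001  0.1856] yaw -1.3449 j6 0.53 t 44.6
```

```bash
python3 -m jog '[[0.3,0.04,0,0,-1],[0.6,0.09,0,0,-1],[0.748,0.089,0.2,0,-1],[0.748,0.089,0.5,0,-1],[0.748,0.089,0.7,0,-1],[0.748,0.089,0.7,0,-1],[0.748,0.089,0.7,0,-1],[0.748,0.089,0.7,0,-1]]'; python3 - <<'E'
from h import *
go(.452,-.375,.0805,-1.344)
E
```

```text
clock: 45.45
position: [0.453, -0.3759, 0.118]
eef_rot: [-3.14, -0.002, -1.344]
force: [-0.1, -0.8, -3.9]
gripper_width: 0.0247
grip_force: 100.2
go [-0.012  0.009  0.375] turn 0.0 pos [ 0.453  -0.3759  0.118 ] yaw -1.3436 j6 0.65 t 45.5
```

```bash
python3 -m jog '[[-0.01,0.01,0.1,0,-1],[-0.01,0.01,0.2,0,-1],[-0.01,0.01,0.28,0,-1],[-0.01,0.01,0.34,0,-1],[-0.01,0.01,0.37,0,-1],[-0.01,0.01,0.375,0,-1],[-0.01,0.01,0.375,0,-1],[-0.01,0.01,0.375,0,-1]]'
```

```text
clock: 46.25
position: [0.4506, -0.3746, 0.0803]
eef_rot: [3.141, -0.001, -1.344]
force: [-2.8, 3.9, 6.5]
gripper_width: 0.025
grip_force: 101.8
```

```bash
python3 -m jog '[[0,0,0,0,-0.2],[0,0,0,0,0],[0,0,0,0,0.2],[0,0,0,0,0.2],[0,0,-0.1,0,0.2],[0,0,-0.4,0,0.2],[0,0,-0.8,0,0.2],[0,0,-1,0,0.2],[0,0,-1,0,0.2]]' && python3 -m jog '[[-0.4,-0.2,0,0,0.2],[-0.8,-0.3,0,0,0.2],[-1,-0.4,-0.2,0,0.2],[-1,-0.4,-0.2,0,0.2],[-1,-0.4,-0.2,0,0.2]]' && python3 rol.py w10 && python3 - <<'E'
from h import *
t=snap('top'); P=cloud(t); z=P[...,2]; q=P[(z>.025)&(z<.045)&(abs(P[...,0]-.459)<.04)&(abs(P[...,1]+.05)<.16)]
A=np.c_[q[:,:2],np.ones(len(q))]; k=np.linalg.lstsq(A,q[:,2],rcond=None)[0]; r=cv2.minAreaRect(q[:,:2].astype(np.float32)); print('cover',k.round(4),np.median(q[:,2]),r)
E
```

```text
clock: 47.15
position: [0.4525, -0.3759, 0.1837]
eef_rot: [-3.136, -0.006, -1.344]
force: [0.3, -1.4, 0.8]
gripper_width: 0.0513
grip_force: 0.0
clock: 47.65
position: [0.4676, -0.2676, 0.1991]
eef_rot: [-3.141, -0.0, -1.343]
force: [-0.5, -0.1, -0.1]
gripper_width: 0.0514
grip_force: 0.0
go [-0.062  0.371 -0.01 ] turn 0.011 pos [ 0.4676 -0.2676  0.1991] yaw -1.3434 j6 0.46 t 47.6
griptop 1196 [ 0.4517 -0.3734] [0.0261 0.0258] 12.9 0.118 0.1197 [306.  77.]
barz 1201 [ 0.4777 -0.3674] [0.014  0.1194] 12.7 0.0144 0.016 [267.  86.]
barz 232 [ 0.4353 -0.4242] [0.0141 0.0274] 13.1 0.0143 0.0158 [318.  42.]
barz 416 [ 0.4182 -0.3486] [0.0146 0.056 ] 13.2 0.0144 0.016 [313. 121.]
frame 1803 [ 0.4531 -0.3717] [0.0318 0.0778] 12.8 0.0663 0.0719 [293.  85.]
frame 153 [ 0.3333 -0.3423] [0.0064 0.0127] 0.2 0.0522 0.0596 [394. 142.]
plate 1402 [ 0.4928 -0.3639] [0.0171 0.1185] 12.7 0.0044 0.0061 [255.  87.]
plate 305 [ 0.462 -0.423] [0.0396 0.0167] 13.0 0.0044 0.0062 [288.  40.]
plate 1144 [ 0.4088 -0.3825] [0.0153 0.1196] 12.8 0.0045 0.0061 [326.  88.]
plate 549 [ 0.4401 -0.3251] [0.0396 0.0219] 12.6 0.0045 0.0065 [289. 133.]
cover [-0.0031  0.001   0.0366] 0.03512940372028561 ((0.46065741777420044, 0.0008848235011100769), (0.20721842348575592, 0.06400097906589508), 86.40687561035156)
```

View pics/w10.png

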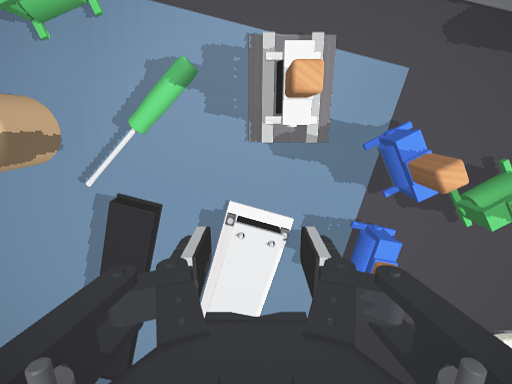

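The roller stands upright on its rest: grip at (305,77), within 2 mm of centre, top 118 mm. The cover is flush over both pins at (241,235)/(271,243). Handing in.

```bash
python3 -c "
from bench import env
print(env.close_job())"
```

```text
the job is handed in; nothing more can be done
None
```

The job is handed in: all three drives lie flat in the shipping tray, the cover sits flush over both pins and was rolled end to end at about 10–15 N, and the roller is back on its rest; no verdict came back.

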